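# Load a swan-neck tube into its checking gauge and bring up the end stop

## Task

Check the bent copper tube in its gauge without springing it: with the tube level, push one leg into the far saddle, under its lip, then swing the other leg gently down until you just feel it rest in the near saddle, and let go without dropping it. Then slide the red-gripped end stop up to the tube and on until it has pressed the tube snugly against the stop screw at the far left, without ramming it, and let go.

Things in the scene. Friction and masses are not known exactly. Their poses are not given: they have to be found in the camera images.
- tube: Z-shaped (swan-neck) copper tube, 18 mm across, 150 g, lying flat. Origin: its middle, 9 mm above the bench. y along the legs, x across them, z square to its plane. Centre line: end (40,100), straight to (40,40), 30 mm bend, straight through (0,0) along (0.866,0.5) for 60 mm (grip across this piece), mirrored to end (-40,-100) mm. Half a turn about z gives the same tube.
- end_p (a point): Middle of one end face of the tube, at (40, 100, 0) mm from its origin; axes as the tube's. Either end may go into either saddle.
- end_q (a point): Middle of the tube's other end face, at (-40, -100, 0) mm from its origin; axes as the tube's.
- gauge: Fixed gauge: aluminium plate 310 x 158 mm, 12 mm thick, two white saddles, stop screw (far left), end stop on a rail (near right). Origin on the bench under the plate; x level away from the robot, across the laid legs; y along the legs from the end stop to the stop screw; z up. Lay the tube's middle about 11 mm to -y of the origin: it slides along y in the saddles.
- hook_slot (a point): Far saddle, 44 mm long in y, top 106 mm above the bench: the point is the line of the laid far leg (80 mm up), x 36, y 70 mm from the gauge's origin, its axes. Side slot open to -x only: floor 9 mm below, lip's underside 16 mm above, back wall 15 mm behind; floor and lip reach 17 mm in front, then flare 7 mm each. Enter level, 3 mm above the point, until the near leg is over its notch.
- near_notch (a point): Near saddle, 44 mm long in y, at x -39, y -70 mm from the gauge's origin, its axes. A notch open upwards, 23 mm wide, its sides flared at 45 degrees from 10 to 18 mm above its floor. It stands on a screwed post set anew each time: the laid leg's centre line is 0 to 20 mm above this point, which is 40 mm above the bench; the setting is not reported, feel for it (floor 9 mm below the centre line).
- end_slide (a joint): Sliding end stop in line with the near leg, m: 0 = fully back (its face 132 mm from the gauge's origin along -y), grows along +y, at most 0.042. 1.5 N friction holds it where it is left; pushing the laid tube along takes up to 1.5 N more. With the tube home it stands at 0.026 to 0.040.
- slide_grip (a point): Middle of the end stop's red upright grip, 64 mm above the bench and 18 mm below its top: 14 mm thick across the rail (x), 28 mm long along it (y); axes as the gauge's. The stop's steel plate, 70 mm high, starts 24 mm further along y; its face, which meets the tube, is 30 mm further.
- stop_screw: Stop screw on a dark post, set anew each time: a steel button 20 mm across in line with the far leg. Origin: the middle of its face, which looks to -y, 80 mm above the bench and 94 to 102 mm along y from the gauge's origin; axes as the gauge's. The tube is home when its far end touches this face.

How it is judged:
By the outcome, as a careful person would: the job done as asked, in the order asked, and still so for the second after the job is handed in, with the robot touching nothing.
It also fails if it takes over 64 s, if anything falls off the work surface, if the arm or the gripper's body presses on something with over 40 N, if the wrist force passes 120 N, or if a joint passes its speed limit or range.

## Robot

A 6-joint arm with a two-finger parallel gripper is mounted at the origin on a cart in front of the work surface, level with it; the furniture and walls round the work are solid. World frame = base frame: x ahead of the robot, y to its left, z up, the work surface at z = 0. Lengths are in mm, angles in degrees, forces in N, time in s.
With the tool pointing down it reaches from about 350 to 850 mm from the base axis. Payload 8.1 kg.
Tool frame: the origin (TCP) lies at the very end of the fingers, on their centre line; the grasp point (between the pads) lies 19 mm behind it (pinch_z is the z of the grasp point in the tool frame, in mm); z points along the fingers, y is the direction in which the jaws open and shut (so a half turn about z gives the same grasp; the last joint's range is limited). The gripper opens to 85 mm and grips with 20 to 120 N. Pads are 22 mm wide; open, the fingers measure 114 mm over their backs; the gripper's body (76 mm by 85 mm) begins 54 mm behind the grasp point. The pads swing forward as they close: fully open they stand 13 mm farther back than shut.
Start: joints at [-69.58, 7.471, 85.268, -0, 87.261, -4.893], TCP at [256.56, -542.386, 231.292] pointing down, gripper open.
Joint ranges: [-169.43, 169.43], [-51.17, 129.36], [1.28, 143.12], [-76.62, 256.62], [0, 156.53], [-152.29, 152.29]. Speed limits (degrees/s): [136.94, 136.94, 159.86, 180, 180, 180].

## Interface

Orientations are given as [roll, pitch, yaw] about the fixed x, y, z axes, in that order (R = Rz(yaw) Ry(pitch) Rx(roll)).
In Python, from bench import * gives the robot as it stands.
- The arm moves only by the shell command python3 -m creep 'ROWS' [FORCE]. ROWS is a JSON object of lists of equal length, an entry for each row: "translation": the shift along the tool's x, y, z in mm, a list of three; "rotation": the turn, a rotation vector about the tool's x, y, z in rad, a list of three; "claw": the finger opening in mm, from 0 to 85.4. In form: {"translation": [[dx, dy, dz], ...], "rotation": [[ax, ay, az], ...], "claw": [claw, ...]}. A call has 1 to 10 rows; each row shifts and turns the commanded pose from where the row before left it, along the tool's axes as they then stand; what a row does not reach is not made up. A row lasts 1/10 s, in which the tool goes at most 50 mm and 8.59 degrees, less where a joint would pass 70% of its speed; a pose out of reach is approached as far as the arm can. A call is refused whole if a number of a shift passes 50 or a number of a turn 0.15, either way. A call with a gripper value outside its range is refused whole. The fingers move at their own pace and stop on an object; FORCE is the grip in N (left out, the last holds). Time passes only in rows, so rows that do not move let the fingers close. It gives the time, the measured TCP pose, the force and the opening at its end, in the units of the state.
- sense(): the state, without advancing time (a new reading comes with each control period).
- snapshot(name): name is "scene" or "top" or "wrist"; returns a dict with "frame" (400x640x3 uint8, red, green, blue), "intrinsics" (3x3 intrinsics, pixels), "extrinsics" (4x4, takes a point from camera to world coordinates). Camera axes: x right, y up, looking along -z (the intrinsics and any distortion apply to the point x, -y, -z); pixel columns grow to the right and rows downward; lengths in mm; the calibration is good to about 2 mm. The wrist camera is an equidistant fisheye: a pixel r from the principal point sees the ray r / f radians off the axis. A picture is of the moment at which its call begins. There is no depth.
- hand_in(): hands the job in, once; it reports no verdict.
The state is a dict: "time": time; "joint_pos": joint angles; "qd": joint speeds; "joint_efforts": joint torques, N m; "tool_pos": TCP position; "tcp_rot": TCP orientation; "ft_force": force on the tool from outside, world axes, zero at the start; "wrist_torque": the same for the moment, N m; "finger_gap": finger opening in mm.
Only numpy, scipy, OpenCV 4.12 (cv2) and the standard library are available. Lean on these libraries where they do the work, as an engineer would, in place of code of your own. Each camera call takes 0.05 s, during which the arm holds its last target.

## Working session

There is one attempt and no reset: what is moved stays moved. The work goes in short steps, Python scripts to look and compute and a shell command to move; the robot and the scene stay as the last step left them, time stands still between calls to the robot, and variables do not carry over. Pictures are saved under pics/ and viewed, and the job is handed in when it is done.

```bash
ls; mkdir -p pics
python3 - <<'E'
from bench import *
import cv2
print(sense())
for n in ["scene","top","wrist"]:
    s=snapshot(n); cv2.imwrite(f"pics/{n}0.png",s["frame"][:,:,::-1]); print(n,s["intrinsics"],s["extrinsics"])
E
```

```text
pics
{'time': 0.0, 'joint_pos': array([-6.95789619e+01,  7.51400361e+00,  8.53308511e+01,  5.12027943e-04,
        8.72612317e+01, -4.89436624e+00]), 'qd': array([-0.04630938,  0.00607459,  0.02391672, -0.01635638, -0.16525533,
        0.06469095]), 'joint_efforts': array([-4.50934904e-04, -5.69404256e+01, -5.00557888e+01, -1.96899814e-04,
        1.49940723e-02,  1.01981719e-06]), 'tool_pos': array([ 256.37617667, -541.8513052 ,  230.24088084]), 'tcp_rot': array([-1.79894344e+02, -9.56071534e-03,  2.53153706e+01]), 'ft_force': array([-0.55323921, -0.26163784, -0.91806278]), 'wrist_torque': array([-0.03921405, -0.00532305,  0.04734488]), 'finger_gap': 85.6361710725145}
scene [[387.08775063   0.         315.17495068]
 [  0.         387.08775063 201.43608989]
 [  0.           0.           1.        ]] [[ 8.21641522e-01  3.03309201e-01 -4.82606193e-01  5.95500262e+01]
 [-5.69931852e-01  4.23630026e-01 -7.04070511e-01 -8.28991309e+02]
 [-9.10459019e-03  8.53546208e-01  5.20937594e-01  5.60026040e+02]
 [ 0.00000000e+00  0.00000000e+00  0.00000000e+00  1.00000000e+00]]
top [[362.11059789   0.         318.76956093]
 [  0.         362.11059789 205.74928234]
 [  0.           0.           1.        ]] [[ 6.42536055e-03  9.99608566e-01 -2.72292023e-02  4.81592725e+02]
 [-9.99974007e-01  6.33387005e-03 -3.44493272e-03 -2.08983182e+02]
 [-3.27111802e-03  2.72506294e-02  9.99623281e-01  9.32752064e+02]
 [ 0.00000000e+00  0.00000000e+00  0.00000000e+00  1.00000000e+00]]
wrist [[309.70691629   0.         321.48588299]
 [  0.         309.70691629 197.74020167]
 [  0.           0.           1.        ]] [[ 4.27063831e-01  8.67236307e-01  2.55964200e-01  3.21344821e+02]
 [-9.04217993e-01  4.10380213e-01  1.18228176e-01 -5.10078129e+02]
 [-2.51087629e-03 -2.81938413e-01  9.59429219e-01  3.73254562e+02]
 [ 0.00000000e+00  0.00000000e+00  0.00000000e+00  1.00000000e+00]]
```

View pics/scene0.png

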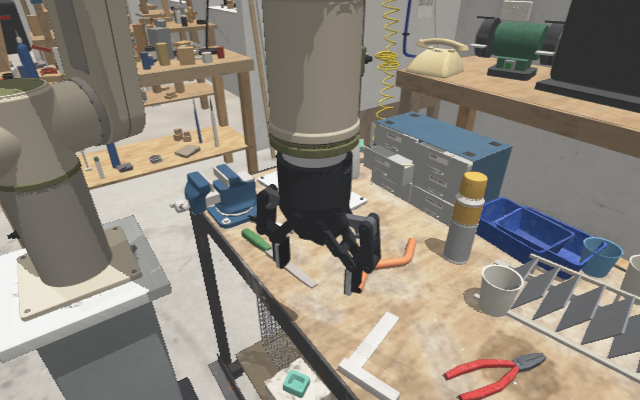

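View pics/top0.png

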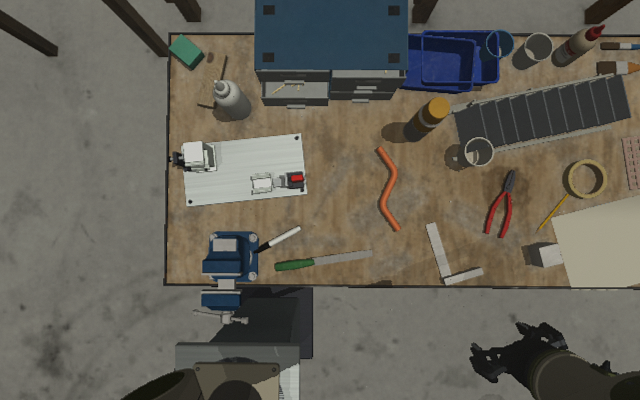

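View pics/wrist0.png

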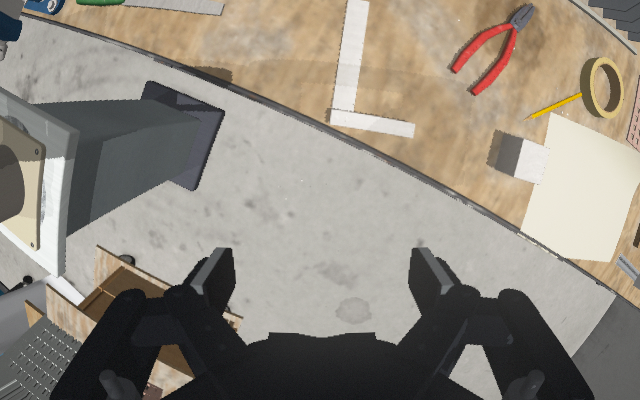

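```bash
cat > h.py <<'E'
from bench import *
import cv2, numpy as np
from scipy.spatial.transform import Rotation as Ro
def ray(s,px,fish=False):
    K=s["intrinsics"];E=s["extrinsics"];px=np.atleast_2d(np.array(px,float))
    d=np.c_[(px[:,0]-K[0,2])/K[0,0],(px[:,1]-K[1,2])/K[1,1]]
    if fish:
        r=np.linalg.norm(d,axis=1);k=np.where(r>1e-9,np.sin(r)/np.maximum(r,1e-9),1)
        v=np.c_[d[:,0]*k,-d[:,1]*k,-np.cos(r)]
    else: v=np.c_[d[:,0],-d[:,1],-np.ones(len(d))]
    return E[:3,3],v@E[:3,:3].T
def onz(s,px,z,fish=False):
    o,v=ray(s,px,fish); t=(z-o[2])/v[:,2]; return o+v*t[:,None]
def proj(s,P,fish=False):
    K=s["intrinsics"];E=s["extrinsics"];P=np.atleast_2d(np.array(P,float))
    c=(P-E[:3,3])@E[:3,:3]; x,y,z=c[:,0],-c[:,1],-c[:,2]
    if fish:
        r=np.hypot(x,y);th=np.arctan2(r,z);f=th/np.maximum(r,1e-9)
        u=np.c_[x*f,y*f]
    else: u=np.c_[x/z,y/z]
    return u*[K[0,0],K[1,1]]+[K[0,2],K[1,2]]
def save(s,name,crop=None,scale=1):
    f=s["frame"][:,:,::-1]
    if crop: f=f[crop[1]:crop[3],crop[0]:crop[2]]
    if scale!=1: f=cv2.resize(f,None,fx=scale,fy=scale,interpolation=cv2.INTER_CUBIC)
    cv2.imwrite("pics/"+name+".png",f)
def tubemask(s):
    h=cv2.cvtColor(s["frame"],cv2.COLOR_RGB2HSV)
    return cv2.inRange(h,(5,130,110),(15,255,255))
E
python3 - <<'E'
from h import *
s=snapshot("top"); np.save("pics/top.npy",s,allow_pickle=True)
save(s,"top1",(160,120,320,220),5)
m=tubemask(s); n,l,st,c=cv2.connectedComponentsWithStats(m)
for i in range(1,n):
    if st[i,4]>60: print(st[i],c[i], onz(s,c[i],9))
i=np.argmax(st[1:,4])+1
ys,xs=np.nonzero(l==i)
P=onz(s,np.c_[xs,ys],9)[:,:2]; 
r=cv2.minAreaRect(P.astype(np.float32)); print(r, P.mean(0))
cv2.imwrite("pics/m.png",m)
f=s["frame"]
g=cv2.cvtColor(f,cv2.COLOR_RGB2GRAY)
m=((g>150)&(f.max(2).astype(int)-f.min(2)<25)).astype(np.uint8)
m[:, :170]=0;m[:,320:]=0;m[:125]=0;m[215:]=0
n,l,st,c=cv2.connectedComponentsWithStats(m); i=np.argmax(st[1:,4])+1
cs,_=cv2.findContours((l==i).astype(np.uint8),0,2);cc=max(cs,key=cv2.contourArea)
rr=cv2.minAreaRect(cc);print(rr); B=onz(s,cv2.boxPoints(rr),12);print(B, B.mean(0))
E
```

```text
[628  62  12  11  70] [632.9         66.77142857] [[  869.39306522 -1011.3049489      9.        ]]
[378 146  23  86 547] [388.80073126 188.35648995] [[ 552.32015558 -384.35095379    9.        ]]
((552.3795776367188, -383.7919006347656), (219.078125, 47.92302703857422), 3.08685302734375) [ 552.43432447 -384.34379489]
((243.19061279296875, 169.34234619140625), (60.881996154785156, 121.11229705810547), 84.0938491821289)
[[ 659.1529388   150.6796376    12.        ]
 [ 692.97457424 -157.34556534   12.        ]
 [ 537.95709581 -174.51256278   12.        ]
 [ 504.26840494  132.0866117    12.        ]] [598.58825345 -12.27296971  12.        ]
```

View pics/top1.png

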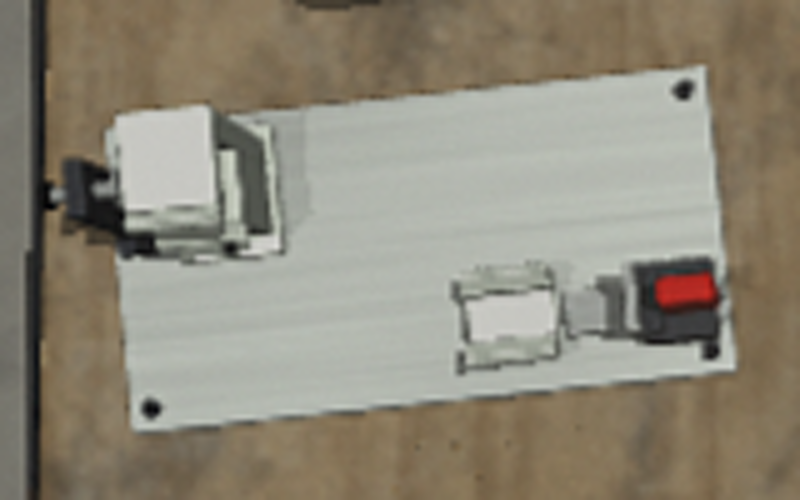

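```bash
python3 -m creep '{"translation":[[37,-2,4],[37,-2,4],[37,-2,4],[37,-2,4],[37,-2,4],[37,-2,4],[37,-2,4],[37,-2,4],[37,0,4],[0,0,0]],"rotation":[[0,0,0],[0,0,0],[0,0,0],[0,0,0],[0,0,0],[0,0,0],[0,0,0],[0,0,0],[0,0,0],[0,0,0]],"claw":[85,85,85,85,85,85,85,85,85,85]}' 60
python3 -m creep '{"translation":[[0,0,0],[0,0,0],[0,0,0],[0,0,0],[0,0,0],[0,0,0],[0,0,0],[0,0,0],[0,0,0]],"rotation":[[0,0,0.14],[0,0,0.14],[0,0,0.14],[0,0,0.14],[0,0,0.14],[0,0,0.14],[0,0,0.14],[0,0,0],[0,0,0]],"claw":[85,85,85,85,85,85,85,85,85]}'
python3 - <<'E'
from h import *
print(sense()["time"],sense()["ft_force"])
s=snapshot("wrist"); np.save("pics/w1.npy",s,allow_pickle=True); save(s,"w1")
t=snapshot("top"); save(t,"top2",(160,100,480,260),2.5); np.save("pics/t2.npy",t,allow_pickle=True)
s=snapshot("scene"); np.save("pics/s1.npy",s,allow_pickle=True); save(s,"s1")
E
```

```text
time: 1.2
tool_pos: [554.0, -382.1, 193.7]
tcp_rot: [-179.9, -0.0, 25.6]
ft_force: [-1.5, -0.1, -0.3]
finger_gap: 84.9
time: 2.1
tool_pos: [550.4, -385.7, 195.2]
tcp_rot: [180.0, 0.0, -30.6]
ft_force: [-0.8, 1.0, -0.3]
finger_gap: 85.3
2.1 [-0.82102322  1.04166236 -0.25773225]
```

View pics/w1.png

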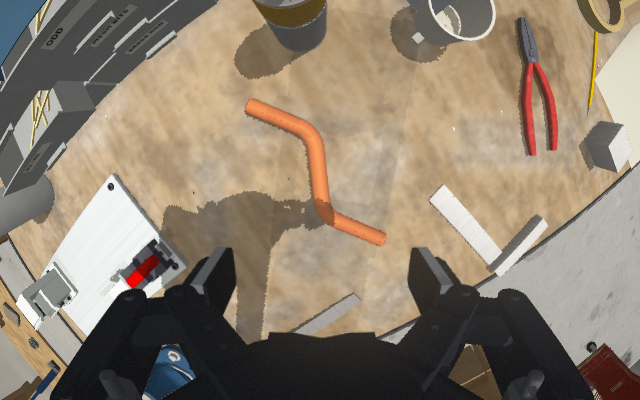

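View pics/s1.png

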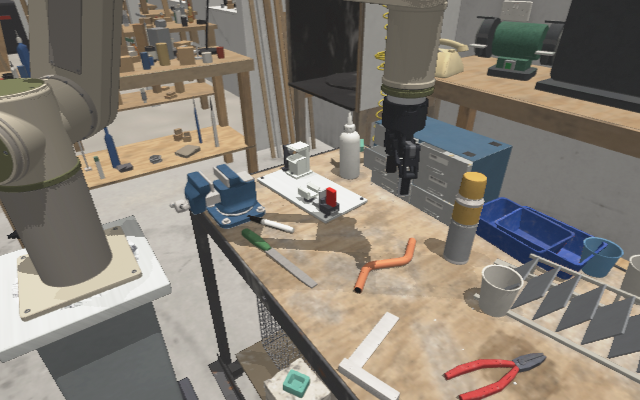

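```bash
cat >> h.py <<'E'
def model_pca():
    # polyline with bends
    P=[(40,100)]; 
    # straight to (40,40)?? bend 30mm radius between leg and middle
    a=np.array([40,100.]);b=np.array([40,40.]);t=60*np.tan(np.radians(30))  # rough
    pts=[a+(b-a)*u for u in np.linspace(0,1,60)]
    c=np.array([0.866,0.5])*30
    # arc from (40,40) centre (10,40), radius 30, angle 0->-60
    ang=np.radians(np.linspace(0,-60,32)); pts+=[np.array([10+30*np.cos(x),40+30*np.sin(x)]) for x in ang]
    end=pts[-1]
    L=np.linalg.norm(end); pts+=[end*(1-u) for u in np.linspace(0,1,int(L))]
    Q=np.array(pts); Q=np.r_[Q,-Q]; 
    w,v=np.linalg.eigh(Q.T@Q); d=v[:,1]; return np.degrees(np.arctan2(d[1],d[0]))%180
def tube(s,fish,z=9):
    m=tubemask(s);n,l,st,c=cv2.connectedComponentsWithStats(m);i=np.argmax(st[1:,4])+1
    ys,xs=np.nonzero(l==i);P=onz(s,np.c_[xs,ys],z,fish)[:,:2]
    # area weighting: resample on grid
    g=np.unique(np.round(P/2),axis=0)*2 if fish else P
    c=g.mean(0); w,v=np.linalg.eigh(np.cov((g-c).T)); d=v[:,1]
    return c,(np.degrees(np.arctan2(d[1],d[0]))-model_pca()+90)%180-90, cv2.minAreaRect(P.astype(np.float32))
E
python3 - <<'E'
from h import *
print(model_pca())
for n,f in(("w1",True),("t2",False),("s1",False)):
    s=np.load(f"pics/{n}.npy",allow_pickle=True).item(); print(n,tube(s,f))
E
```

```text
58.016202786372745
w1 (array([ 553.21024735, -381.5795053 ]), np.float64(-54.09879307125101), ((552.18994140625, -381.76275634765625), (221.41281127929688, 51.3155632019043), 3.6378860473632812))
t2 (array([ 464.22140781, -398.46801968]), np.float64(-23.41012029984745), ((464.937744140625, -398.37310791015625), (41.6724967956543, 15.454808235168457), 32.625972747802734))
s1 (array([ 548.17756876, -383.57543019]), np.float64(-54.921665407276976), ((554.8941650390625, -383.24395751953125), (220.0191192626953, 52.23173141479492), 3.7284648418426514))
```

View pics/top2.png

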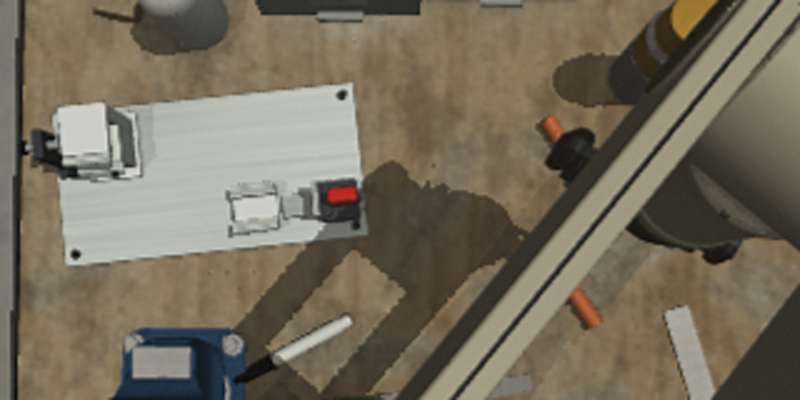

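Run:
```python
from h import *
for n,f in(("top",False),("t2",False)):
    s=np.load(f"pics/{n}.npy",allow_pickle=True).item()
    # crop view coords: top2 crop origin (160,100), scale 2.5 ; refine bolt holes & red grip & saddles
    F=s["frame"].astype(int); 
    h=cv2.cvtColor(s["frame"],cv2.COLOR_RGB2HSV)
    red=cv2.inRange(h,(0,150,120),(4,255,255))|cv2.inRange(h,(174,150,120),(180,255,255))
    red[:, 330:]=0; red[:150]=0; red[210:]=0
    ys,xs=np.nonzero(red); print(n,"red px",xs.mean(),ys.mean(),len(xs),"at z82:",onz(s,[xs.mean(),ys.mean()],82))
    g=s["frame"].min(2)
    m=(g>115).astype(np.uint8); m[:, :180]=0;m[:,320:]=0;m[:125]=0;m[215:]=0
    cs,_=cv2.findContours(m,0,cv2.CHAIN_APPROX_NONE);cc=max(cs,key=cv2.contourArea)[:,0,:].astype(float)
    W=onz(s,cc,12)[:,:2]
    # right edge, bottom edge, top edge by image regions
    def line(sel):
        P=W[sel]; vx,vy,x0,y0=cv2.fitLine(P.astype(np.float32),cv2.DIST_HUBER,0,.01,.01).ravel(); return np.degrees(np.arctan2(vy,vx)),np.array([x0,y0]),len(P),np.array([vx,vy])
    b=(cc[:,1]>192)&(cc[:,0]>192)&(cc[:,0]<300); 
    t=(cc[:,1]<146)&(cc[:,0]>225)&(cc[:,0]<296)
    r=(cc[:,0]>299)&(cc[:,1]>138)&(cc[:,1]<188)
    L=[line(q) for q in(b,t,r)]
    for q in L: print(q)
    def isec(a,b): 
        k=np.linalg.solve(np.c_[a[3],-b[3]],b[1]-a[1]); return a[1]+a[3]*k[0]
    print("corners near-right",isec(L[0],L[2]),"far-right",isec(L[1],L[2]))
    print("white saddle etc")
```

```text
top red px 296.1864406779661 177.28813559322035 59 at z82: [[ 571.50308373 -152.41887758   82.        ]]
(np.float32(-83.68279), array([521.8029  , -21.520355], dtype=float32), 107, array([ 0.11003278, -0.99392796], dtype=float32))
(np.float32(-83.70169), array([680.9311 , -54.77377], dtype=float32), 70, array([ 0.10970493, -0.9939642 ], dtype=float32))
(np.float32(5.5153165), array([ 610.02527, -165.42134], dtype=float32), 65, array([0.99537057, 0.09611184], dtype=float32))
corners near-right [ 538.49805 -172.32793] far-right [ 692.2669  -157.48018]
white saddle etc
t2 red px 296.37704918032784 177.29508196721312 61 at z82: [[ 571.48940852 -152.86813899   82.        ]]
(np.float32(-83.59554), array([519.83344 ,  -3.787678], dtype=float32), 95, array([ 0.11154619, -0.9937593 ], dtype=float32))
(np.float32(-83.70169), array([680.9311 , -54.77377], dtype=float32), 70, array([ 0.10970493, -0.9939642 ], dtype=float32))
(np.float32(5.4241767), array([ 629.69604, -163.76056], dtype=float32), 42, array([0.99552214, 0.0945284 ], dtype=float32))
corners near-right [ 538.7591  -172.39536] far-right [ 692.30396 -157.8157 ]
white saddle etc
```

```bash
python3 -m creep '{"translation":[[0,0,0],[0.5,-4,20],[0,0,35],[0,0,35],[0,0,35],[0,0,25],[0,0,15],[0,0,0],[0,0,0]],"rotation":[[0,0,-0.115],[0,0,0],[0,0,0],[0,0,0],[0,0,0],[0,0,0],[0,0,0],[0,0,0],[0,0,0]],"claw":[85,85,85,85,85,85,85,85,85]}' 60
python3 - <<'E'
from h import *
s=snapshot("wrist");save(s,"w2");np.save("pics/w2.npy",s,allow_pickle=True);print(tube(s,True))
E
```

```text
time: 3.15
tool_pos: [553.4, -382.5, 31.4]
tcp_rot: [180.0, -0.1, -24.2]
ft_force: [0.1, -0.3, -0.2]
finger_gap: 85.0
(array([ 556.64      , -380.42042553]), np.float64(-55.442540508758896), ((557.279052734375, -381.22381591796875), (213.18833923339844, 51.96509552001953), 3.588263750076294))
```

View pics/w2.png

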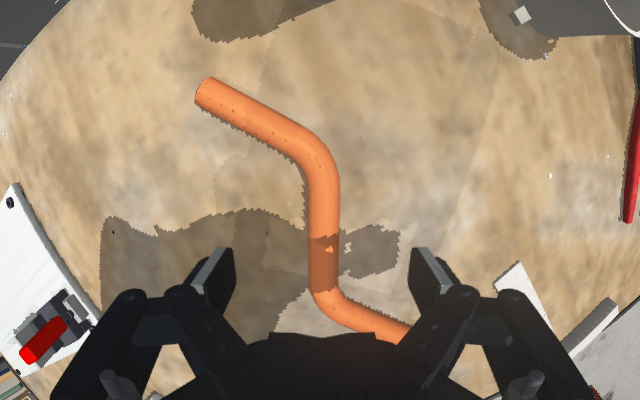

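```bash
python3 -m creep '{"translation":[[0,0,10],[0,0,10],[0,0,6],[0,0,3],[0,0,0],[0,0,0],[0,0,0],[0,0,0],[0,0,0],[0,0,0]],"rotation":[[0,0,0],[0,0,0],[0,0,0],[0,0,0],[0,0,0],[0,0,0],[0,0,0],[0,0,0],[0,0,0],[0,0,0]],"claw":[85,85,85,85,60,30,15,10,10,10]}' 70
python3 -m creep '{"translation":[[0,0,0],[0,0,0],[0,0,0]],"rotation":[[0,0,0],[0,0,0],[0,0,0]],"claw":[10,10,10]}'
```

```text
time: 4.2
tool_pos: [553.2, -382.4, 2.0]
tcp_rot: [180.0, -0.1, -24.2]
ft_force: [-1.5, 0.1, 3.5]
finger_gap: 15.5
time: 4.5
tool_pos: [553.3, -382.4, 2.0]
tcp_rot: [180.0, -0.1, -24.2]
ft_force: [-0.3, -0.1, 5.7]
finger_gap: 15.1
```

```bash
python3 -m creep '{"translation":[[0,0,-5],[0,0,-15],[0,0,-30],[0,0,-40],[0,0,-40],[0,0,-30],[0,0,0],[0,0,0]],"rotation":[[0,0,0],[0,0,0],[0,0,0],[0,0,0],[0,0,0],[0,0,0],[0,0,0],[0,0,0]],"claw":[10,10,10,10,10,10,10,10]}'
python3 - <<'E'
from h import *
print(sense()["ft_force"],sense()["wrist_torque"])
s=snapshot("wrist");save(s,"w3");np.save("pics/w3.npy",s,allow_pickle=True)
s=snapshot("scene");save(s,"s3",(300,60,520,260),3.5);np.save("pics/s3.npy",s,allow_pickle=True)
E
```

```text
time: 5.3
tool_pos: [553.3, -382.5, 163.0]
tcp_rot: [180.0, -0.1, -24.3]
ft_force: [0.7, -0.6, -2.3]
finger_gap: 15.4
[ 0.68270929 -0.58912949 -2.32292073] [ 0.06102011  0.00707978 -0.00465819]
```

View pics/w3.png

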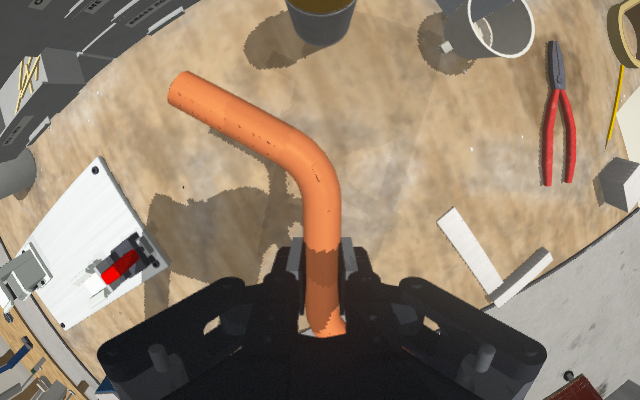

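View pics/s3.png

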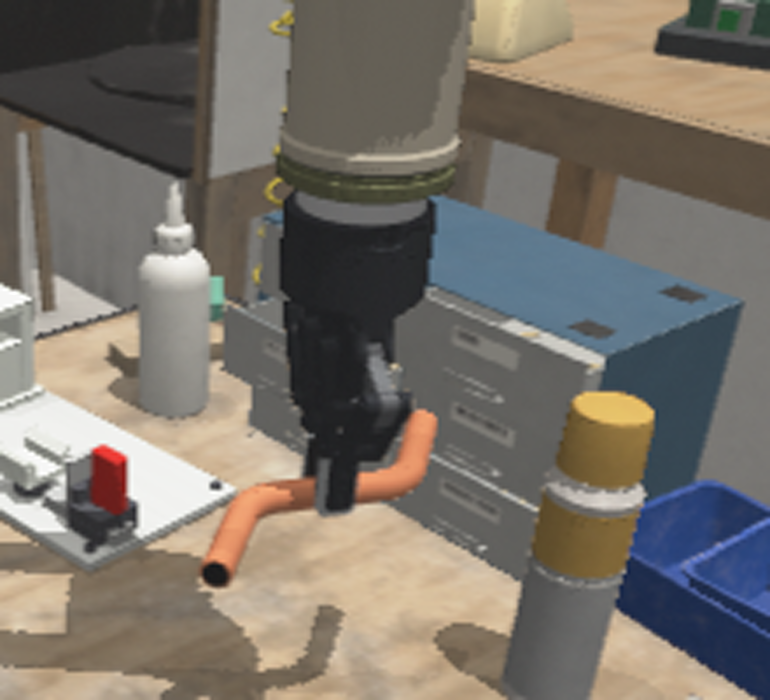

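Run:
```python
from h import *
def tp(o,yaw,P): 
    return np.array(o)+np.array(P,float)@Ro.from_euler('z',yaw,degrees=True).as_matrix().T
pts=[[40,100,0],[40,100,9],[31,100,0],[49,100,0],[40,40,0],[49,40,0],[31,40,0],[-40,-100,0],[-40,-100,-9],[0,0,0]]
for n,f in(("w3",True),("s3",False)):
    s=np.load(f"pics/{n}.npy",allow_pickle=True).item()
    p=proj(s,tp([553.2,-382.4,170],-54.2,pts),f); print(n,p.round(1).tolist())
    im=s["frame"][:,:,::-1].copy(); im=cv2.resize(im,None,fx=4,fy=4,interpolation=cv2.INTER_CUBIC)
    for q in p: cv2.circle(im,tuple(int(v) for v in (q+.5)*4),4,(255,0,0),-1)
    if f: im=im[200:800,560:1360]
    else: im=im[440:1000,1200:2000]
    cv2.imwrite(f"pics/{n}o.png",im)
```

```text
w3 [[180.2, 87.0], [171.6, 86.0], [172.3, 104.3], [188.7, 69.5], [291.4, 146.9], [301.4, 129.2], [281.8, 164.3], [425.5, 367.3], [422.2, 358.2], [324.4, 258.6]]
s3 [[421.1, 178.6], [421.7, 174.8], [416.8, 177.9], [425.4, 179.2], [417.7, 191.9], [422.3, 192.6], [413.1, 191.2], [362.3, 222.1], [362.0, 226.3], [394.4, 198.4]]
```

View pics/w3o.png

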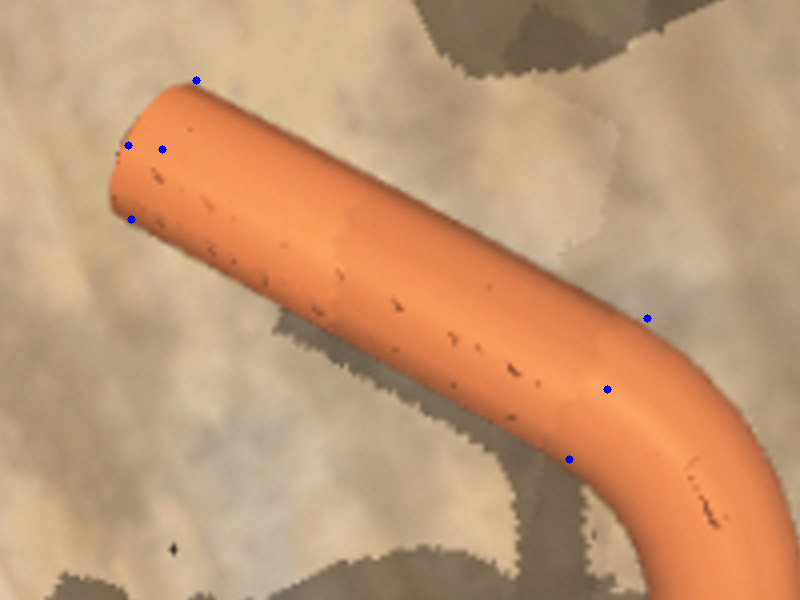

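View pics/s3o.png

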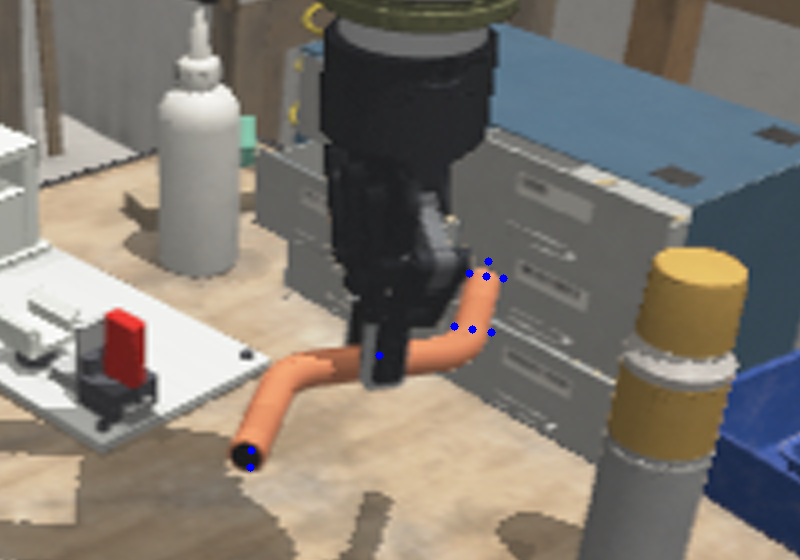

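```bash
python3 -m creep '{"translation":[[0,0,0],[0,0,0],[0,0,0],[0,0,0],[0,0,0],[0,0,0],[0,0,0],[0,0,0],[0,0,0]],"rotation":[[0,0,-0.14],[0,0,-0.14],[0,0,-0.14],[0,0,-0.14],[0,0,-0.14],[0,0,-0.14],[0,0,-0.14],[0,0,-0.074],[0,0,0]],"claw":[10,10,10,10,10,10,10,10,10]}'
python3 -m creep '{"translation":[[10,-15,-2],[20,-30,-5],[20,-30,-5],[20,-30,-5],[20,-30,-3],[10,-15,0],[0,0,0],[0,0,0]],"rotation":[[0,0,0],[0,0,0],[0,0,0],[0,0,0],[0,0,0],[0,0,0],[0,0,0],[0,0,0]],"claw":[10,10,10,10,10,10,10,10]}'
python3 - <<'E'
from h import *
s=snapshot("wrist");save(s,"w4");np.save("pics/w4.npy",s,allow_pickle=True)
E
```

```text
time: 6.3
tool_pos: [551.8, -381.3, 158.8]
tcp_rot: [-179.8, 0.1, 36.2]
ft_force: [0.8, 0.0, -1.3]
finger_gap: 15.1
time: 7.1
tool_pos: [544.8, -202.2, 180.6]
tcp_rot: [-180.0, 0.1, 36.1]
ft_force: [-0.8, -0.2, -1.9]
finger_gap: 15.1
```

View pics/w4.png

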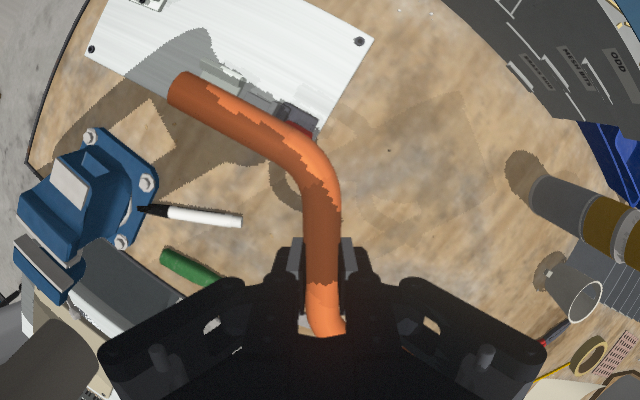

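```bash
python3 -m creep '{"translation":[[10,-15,0],[20,-30,0],[20,-30,0],[20,-30,0],[20,-30,0],[18,-29,0],[0,0,0],[0,0,0]],"rotation":[[0,0,0],[0,0,0],[0,0,0],[0,0,0],[0,0,0],[0,0,0],[0,0,0],[0,0,0]],"claw":[10,10,10,10,10,10,10,10]}'
python3 - <<'E'
from h import *
s=snapshot("wrist");save(s,"w5");np.save("pics/w5.npy",s,allow_pickle=True)
s=snapshot("scene");save(s,"s5",(230,100,400,230),4.5);np.save("pics/s5.npy",s,allow_pickle=True)
E
```

```text
time: 7.95
tool_pos: [535.6, -5.5, 181.1]
tcp_rot: [180.0, 0.0, 36.2]
ft_force: [0.2, -0.0, -1.8]
finger_gap: 15.2
```

View pics/w5.png

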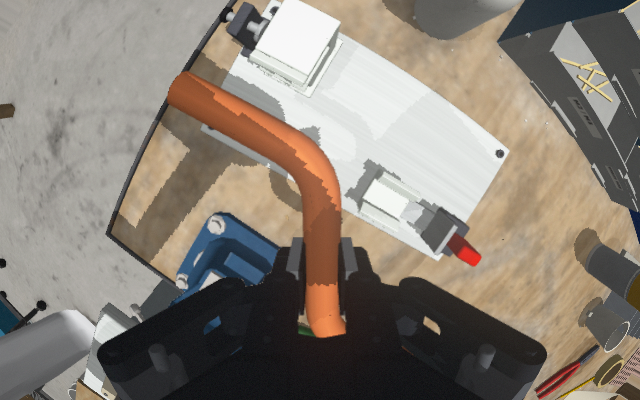

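View pics/s5.png

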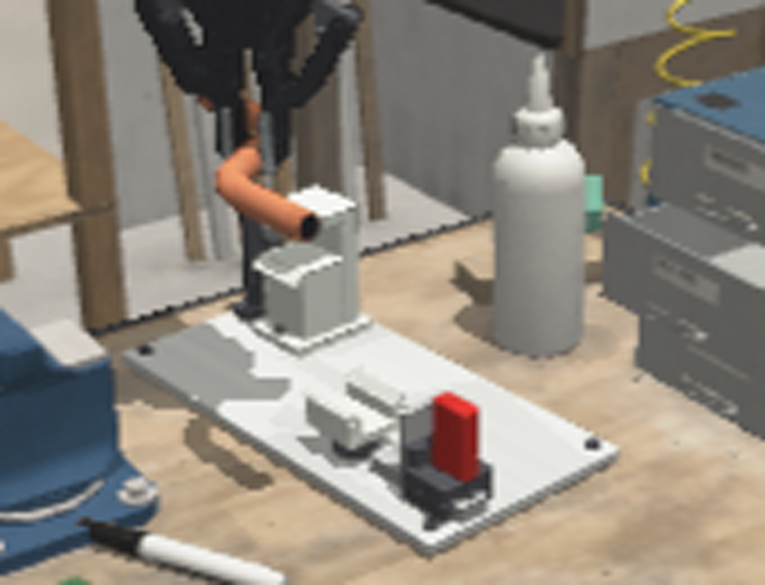

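```bash
cat > ov.py <<'E'
from h import *
import sys
G=np.array([float(sys.argv[1]),float(sys.argv[2]),0]);yaw=float(sys.argv[3]);tag=sys.argv[4]
W=lambda P: G+np.array(P,float)@Ro.from_euler('z',yaw,degrees=True).as_matrix().T
pts={'g':[[-46,-176,82],[-32,-176,82],[-46,-148,82],[-32,-148,82]],
 'fs':[[12,48,106],[12,92,106],[51,48,106],[51,92,106]],
 'ns':[[-58,-92,62],[-58,-48,62],[-20,-92,62],[-20,-48,62]],
 'es':[[-39,-132,70]],'sc':[[36,94,80],[36,102,80]]}
col={'g':(255,0,0),'fs':(0,0,255),'ns':(255,0,255),'es':(0,160,0),'sc':(0,200,255)}
for n,f,c in(("w5",True,(180,0,500,280)),("s5",False,(250,130,390,230))):
    s=np.load(f"pics/{n}.npy",allow_pickle=True).item()
    k=800/(c[2]-c[0]);k=min(k,600/(c[3]-c[1]))
    im=cv2.resize(s["frame"][c[1]:c[3],c[0]:c[2],::-1],None,fx=k,fy=k,interpolation=cv2.INTER_CUBIC)
    for q in pts:
        for u in proj(s,W(pts[q]),f):
            cv2.circle(im,tuple(int(v) for v in (u+.5-c[:2])*k),4,col[q],-1)
    cv2.imwrite(f"pics/{n}_{tag}.png",im)
E
python3 ov.py 592.8 12.6 6.2 a
```

```text
(no output)
```

View pics/w5_a.png

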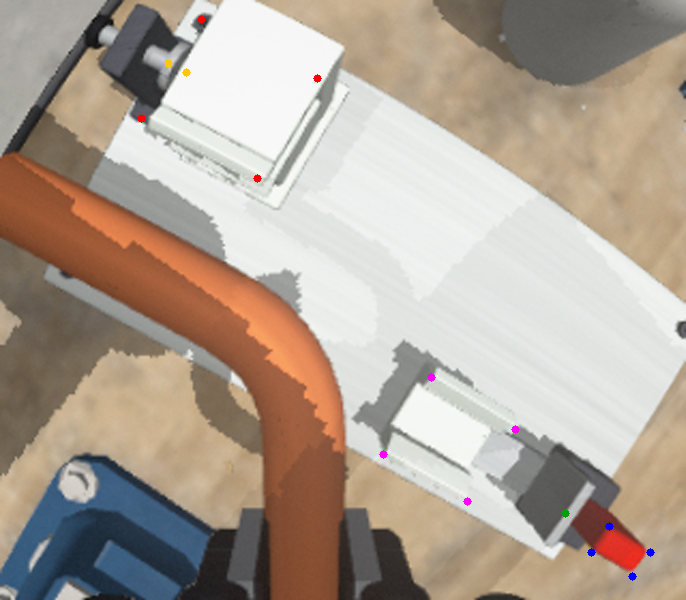

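View pics/s5_a.png

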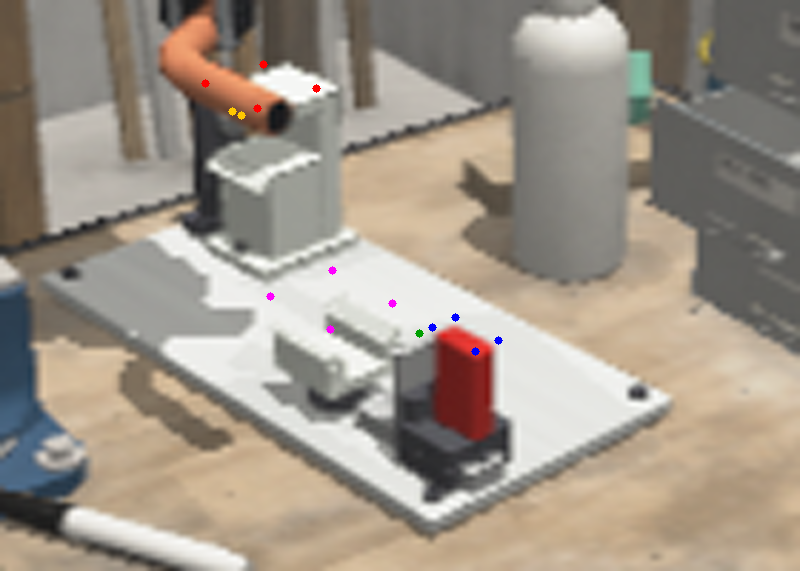

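Run:
```python
from h import *
s=np.load("pics/w5.npy",allow_pickle=True).item();k=600/280
G=np.array([592.8,12.6,0]);R=Ro.from_euler('z',6.2,degrees=True).as_matrix()
for nm,p,z in[("fs y48 back",(343,45),106),("fs y48 front",(275,162),106),("fs y92 front",(165,105),106),("grip",(597,545),82),("grip",(612,523),82),("grip",(645,548),82),("grip",(628,570),82),("plate nr",(555,558),12),("plate nl",(45,280),12),("ns",(433,370),60),("ns",(515,418),60),("ns",(385,438),60),("ns",(470,489),60),("ns",(433,370),50),("ns",(515,418),50),("ns",(385,438),50),("ns",(470,489),50),("button top",(183,45),90)]:
    w=onz(s,np.array(p)/k+[180,0],z,True)[0]; print(nm,z,w.round(1),"gauge",((w-G)@R)[:2].round(1))
s=np.load("pics/s5.npy",allow_pickle=True).item();k=800/140
for nm,p,z in [("grip",(457,327),82),("grip",(493,346),82),("grip",(472,352),82),("grip",(437,333),82),("plate nr",(432,524),12),("plate nl",(42,280),12),("plate fr",(670,403),12),("fs y48 front",(278,72),106)]:
    w=onz(s,np.array(p)/k+[250,130],z)[0]; print("scene",nm,z,w.round(1),"gauge",((w-G)@R)[:2].round(1))
```

```text
fs y48 back 106 [652.7  65.7 106. ] gauge [65.2 46.3]
fs y48 front 106 [607.3  59.7 106. ] gauge [19.5 45.3]
fs y92 front 106 [602.7 101.  106. ] gauge [19.3 86.9]
grip 82 [ 567.1 -140.    82. ] gauge [ -42.  -148.9]
grip 82 [ 578.8 -138.4   82. ] gauge [ -30.2 -148.6]
grip 82 [ 579.7 -162.5   82. ] gauge [ -31.9 -172.6]
grip 82 [ 567.1 -163.4   82. ] gauge [ -44.6 -172.2]
plate nr 12 [ 539.1 -175.2   12. ] gauge [ -73.6 -180.9]
plate nl 12 [503.8 130.3  12. ] gauge [-75.7 126.6]
ns 60 [580.8 -36.9  60. ] gauge [-17.3 -47.9]
ns 60 [586.3 -79.1  60. ] gauge [-16.4 -90.5]
ns 60 [545.9 -38.8  60. ] gauge [-52.2 -46. ]
ns 60 [549.8 -84.   60. ] gauge [-53.2 -91.4]
ns 50 [580.3 -39.7  50. ] gauge [-18.1 -50.7]
ns 50 [586.  -83.6  50. ] gauge [-17.1 -94.9]
ns 50 [544.1 -41.7  50. ] gauge [-54.3 -48.7]
ns 50 [548.1 -88.6  50. ] gauge [-55.4 -95.8]
button top 90 [625.  113.8  90. ] gauge [42.9 97.1]
scene grip 82 [ 571.9 -148.1   82. ] gauge [ -38.1 -157.5]
scene grip 82 [ 574.6 -170.8   82. ] gauge [ -37.9 -180.3]
scene grip 82 [ 564.  -169.6   82. ] gauge [ -48.3 -178.1]
scene grip 82 [ 561.6 -147.3   82. ] gauge [ -48.3 -155.6]
scene plate nr 12 [ 533.  -183.5   12. ] gauge [ -80.6 -188.5]
scene plate nl 12 [499.6 119.7  12. ] gauge [-81.1 116.5]
scene plate fr 12 [ 685.2 -166.9   12. ] gauge [  72.5 -188.5]
scene fs y48 front 106 [633.  92. 106.] gauge [48.6 74.6]
```

```bash
python3 -m creep '{"translation":[[-1.5,2.6,10],[0,0,25],[0,0,25],[0,0,20],[0,0,15],[0,0,10],[0,0,0],[0,0,0]],"rotation":[[0,0,0],[0,0,0],[0,0,0],[0,0,0],[0,0,0],[0,0,0],[0,0,0],[0,0,0]],"claw":[10,10,10,10,10,10,10,10]}'
python3 - <<'E'
from h import *
print(sense()["ft_force"],sense()["wrist_torque"])
s=snapshot("wrist");save(s,"w6");np.save("pics/w6.npy",s,allow_pickle=True)
s=snapshot("scene");save(s,"s6",(230,100,400,230),4.5);np.save("pics/s6.npy",s,allow_pickle=True)
E
```

```text
time: 8.85
tool_pos: [536.4, -9.1, 76.8]
tcp_rot: [180.0, -0.0, 36.1]
ft_force: [-0.0, -1.1, -0.9]
finger_gap: 15.4
[-0.03921869 -1.10373502 -0.9052722 ] [0.01152723 0.02610862 0.01715053]
```

View pics/w6.png

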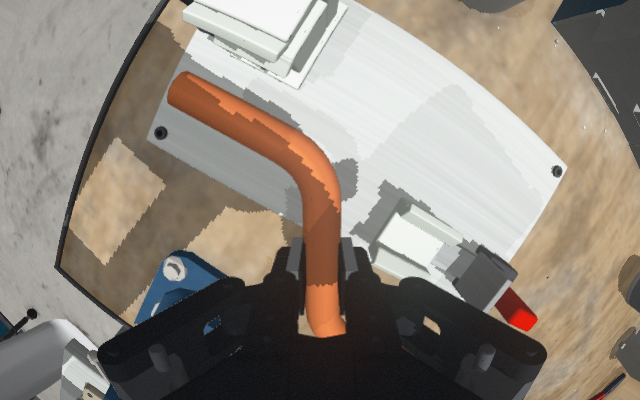

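View pics/s6.png

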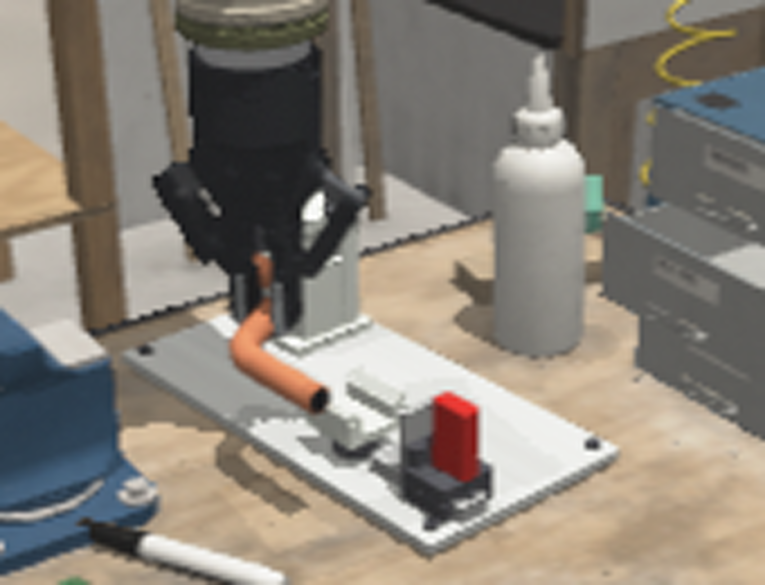

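```bash
python3 -m creep '{"translation":[[4.3,2.5,0.4],[4.3,2.5,0],[4.3,2.5,0],[4.3,2.5,0],[4.3,2.5,0],[4.3,2.5,0],[4.3,2.5,0],[4.3,2.5,0],[0,0,0]],"rotation":[[0,0,0],[0,0,0],[0,0,0],[0,0,0],[0,0,0],[0,0,0],[0,0,0],[0,0,0],[0,0,0]],"claw":[10,10,10,10,10,10,10,10,10]}'
python3 - <<'E'
from h import *
print(sense()["ft_force"],sense()["wrist_torque"])
s=snapshot("wrist");save(s,"w7");np.save("pics/w7.npy",s,allow_pickle=True)
s=snapshot("top");save(s,"t7",(160,110,320,220),5);np.save("pics/s6.npy",s,allow_pickle=True)
E
```

```text
time: 9.85
tool_pos: [576.2, -4.7, 76.0]
tcp_rot: [180.0, -0.0, 36.1]
ft_force: [-0.9, 0.4, -0.7]
finger_gap: 15.5
[-0.91481813  0.44676041 -0.69183563] [-0.00381002  0.01383134 -0.06545696]
```

View pics/w7.png

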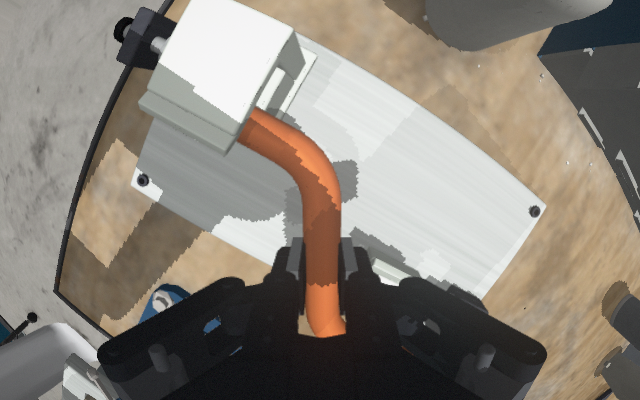

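View pics/t7.png

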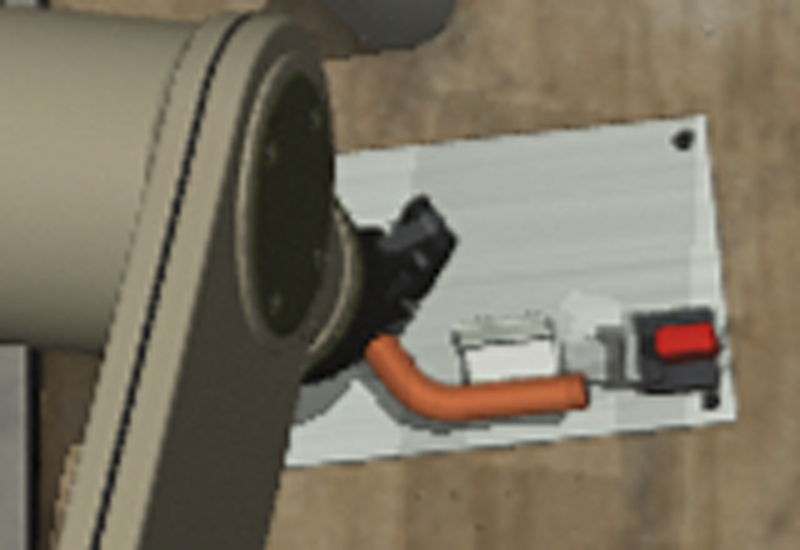

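```bash
python3 -m creep '{"translation":[[3.5,2,0],[3.5,2,0],[3.5,2,0],[2,1.2,0],[1.3,0.7,0],[0,0,0]],"rotation":[[0,0,0],[0,0,0],[0,0,0],[0,0,0],[0,0,0],[0,0,0]],"claw":[10,10,10,10,10,10]}'
python3 - <<'E'
from h import *
print(sense()["ft_force"],sense()["wrist_torque"])
s=snapshot("wrist");save(s,"w8");np.save("pics/w8.npy",s,allow_pickle=True)
s=snapshot("top");save(s,"t8",(220,140,320,210),8);np.save("pics/t8.npy",s,allow_pickle=True)
s=snapshot("scene");save(s,"s8",(230,100,400,230),4.5);np.save("pics/s8.npy",s,allow_pickle=True)
E
```

```text
time: 10.55
tool_pos: [591.5, -2.9, 75.9]
tcp_rot: [180.0, -0.0, 36.1]
ft_force: [-0.3, -0.4, -0.9]
finger_gap: 14.9
[-0.29768899 -0.40021583 -0.85698851] [ 0.0605472  -0.02359973 -0.0134128 ]
```

View pics/t8.png

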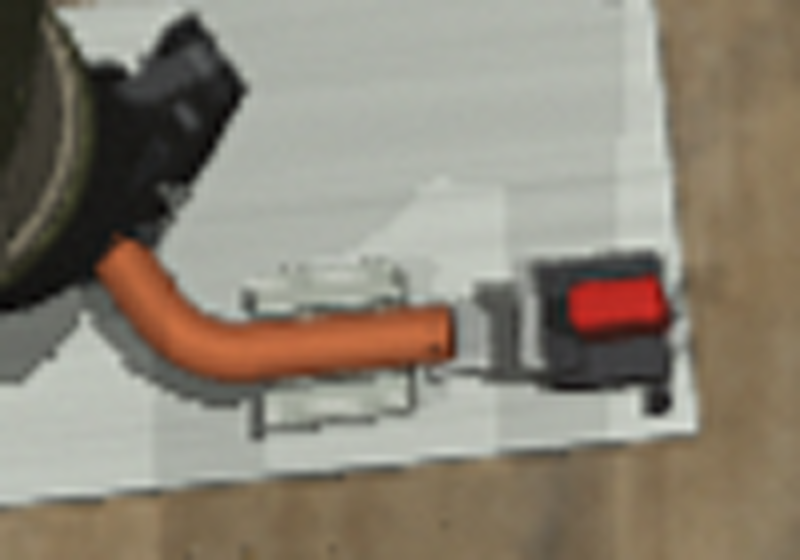

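View pics/s8.png

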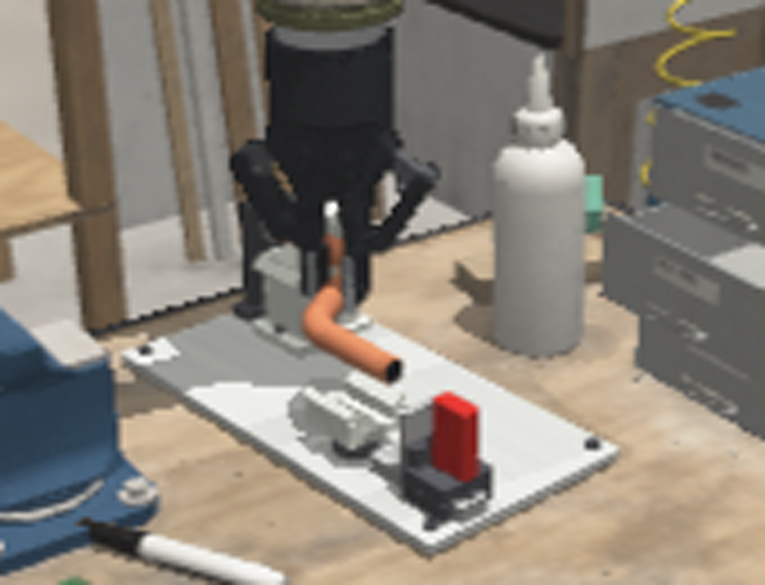

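```bash
python3 -m creep '{"translation":[[0,0,1],[0,0,0.9],[0.27,0.16,1.6],[0.27,0.16,1.6],[0.27,0.16,1.6],[0.27,0.16,1.6],[0.27,0.16,1.6],[0,0,0],[0,0,0]],"rotation":[[0,0,0],[0,0,0],[-0.0199,0.0347,0],[-0.0199,0.0347,0],[-0.0199,0.0347,0],[-0.0199,0.0347,0],[-0.0199,0.0347,0],[0,0,0],[0,0,0]],"claw":[10,10,10,10,10,10,10,10,10]}'
cat > st.py <<'E'
from h import *
# tube pose from tool: origin at tool (0,0,-7), tube axes: yaw -30 about world-z in tool -> compute
def tubepts(P,s=None):
    q=sense(); R=Ro.from_euler('xyz',q["tcp_rot"],degrees=True).as_matrix()
    # tool x = tube dir (cos30,sin30); tool y = tube dir (sin30,-cos30); tool z=-tube z
    c,n=np.cos(np.pi/6),np.sin(np.pi/6)
    M=np.array([[c,n,0],[n,-c,0],[0,0,-1]])
    return q["tool_pos"]+(np.atleast_2d(P)@M.T+[0,0,-7])@R.T
G=np.array([593.5,10.6,0]);RG=Ro.from_euler('z',6.2,degrees=True).as_matrix()
def rep():
    q=sense();print("t",q["time"],"F_g",(q["ft_force"]@RG).round(2),"T_g",(q["wrist_torque"]@RG).round(3),"rot",q["tcp_rot"].round(2))
    for n,p in(("far70",[40,82,0]),("near",[-40,-60,0]),("nearend",[-40,-100,0])): print(n,((tubepts(p)-G)@RG).round(1))
E
python3 - <<'E'
from st import *
rep()
s=snapshot("top");save(s,"t9",(220,140,320,210),8);np.save("pics/t9.npy",s,allow_pickle=True)
s=snapshot("scene");save(s,"s9",(260,140,360,220),7.5);np.save("pics/s9.npy",s,allow_pickle=True)
rep()
E
```

```text
time: 11.6
tool_pos: [593.2, -2.8, 66.2]
tcp_rot: [174.3, -9.9, 36.6]
ft_force: [1.1, -0.2, -2.0]
finger_gap: 15.0
t 11.6 F_g [ 1.1  -0.31 -1.96] T_g [0.047 0.171 0.011] rot [174.27  -9.87  36.63]
far70 [[36.2 68.7 81.1]]
near [[-42.4 -73.2  65.2]]
nearend [[ -42.4 -113.2   65.1]]
t 11.7 F_g [ 0.19 -0.42 -1.38] T_g [-0.036  0.109  0.021] rot [174.24  -9.91  36.64]
far70 [[36.9 68.6 81.4]]
near [[-41.7 -73.3  65.5]]
nearend [[ -41.7 -113.3   65.5]]
```

View pics/t9.png

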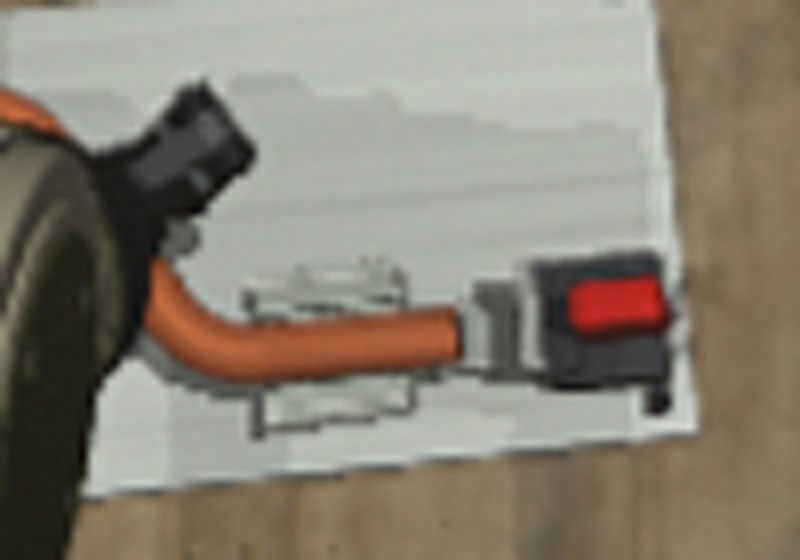

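View pics/s9.png

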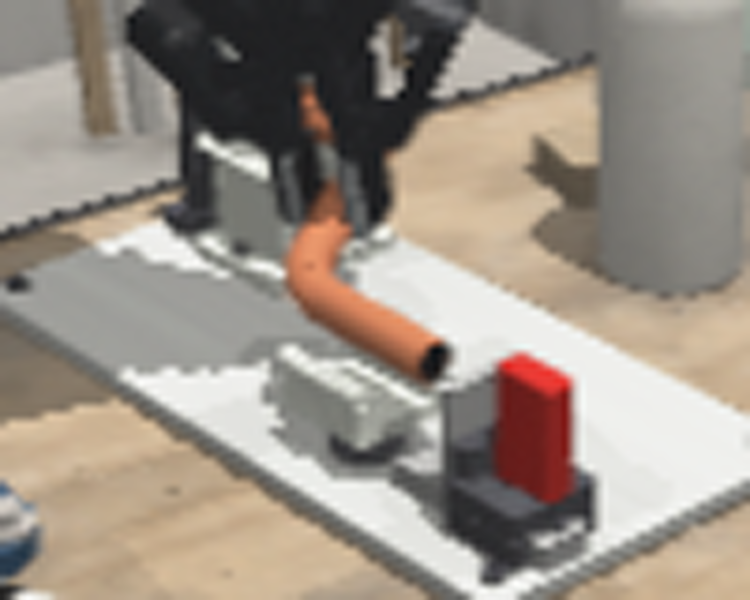

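```bash
python3 -m creep '{"translation":[[-0.16,-0.09,0.53],[-0.16,-0.09,0.53],[-0.16,-0.09,0.53],[-0.16,-0.09,0.53],[0,0,0]],"rotation":[[-0.0075,0.013,0],[-0.0075,0.013,0],[-0.0075,0.013,0],[-0.0075,0.013,0],[0,0,0]],"claw":[10,10,10,10,10]}'
python3 - <<'E'
from st import *
rep()
E
```

```text
time: 12.2
tool_pos: [592.6, -2.7, 63.4]
tcp_rot: [172.5, -12.9, 37.0]
ft_force: [-0.3, 0.4, -1.5]
finger_gap: 15.2
t 12.2 F_g [-0.22  0.47 -1.54] T_g [ 0.06   0.185 -0.006] rot [172.46 -12.88  36.99]
far70 [[34.6 68.8 80.6]]
near [[-42.9 -73.1  59.9]]
nearend [[ -42.9 -113.1   59.8]]
```

```bash
python3 -m creep '{"translation":[[0.1,0.05,0.4],[0.1,0.05,0.6],[0.1,0.05,0.6],[0,0,0]],"rotation":[[-0.0075,0.013,0],[-0.0075,0.013,0],[-0.0075,0.013,0],[0,0,0]],"claw":[10,10,10,10]}'
python3 - <<'E'
from st import *
rep()
E
```

```text
time: 12.6
tool_pos: [593.4, -2.6, 62.0]
tcp_rot: [171.1, -15.1, 37.3]
ft_force: [-0.7, 0.4, -1.3]
finger_gap: 15.3
t 12.6 F_g [-0.63  0.48 -1.35] T_g [0.031 0.281 0.028] rot [171.09 -15.1   37.31]
far70 [[34.7 68.8 80.8]]
near [[-41.8 -73.1  56.6]]
nearend [[ -41.8 -113.1   56.6]]
```

```bash
python3 -m creep '{"translation":[[0,0,0.57],[0,0,0.57],[0,0,0.57],[0,0,0]],"rotation":[[-0.0075,0.013,0],[-0.0075,0.013,0],[-0.0075,0.013,0],[0,0,0]],"claw":[10,10,10,10]}'
python3 - <<'E'
from st import *
rep()
s=snapshot("top");save(s,"t10",(220,140,320,210),8)
s=snapshot("scene");save(s,"s10",(260,140,360,220),7.5)
rep()
E
```

```text
time: 13.0
tool_pos: [593.9, -2.6, 60.3]
tcp_rot: [169.7, -17.3, 37.7]
ft_force: [0.5, 1.2, -1.2]
finger_gap: 15.1
t 13.0 F_g [ 0.65  1.17 -1.2 ] T_g [0.041 0.243 0.051] rot [169.7 -17.3  37.7]
far70 [[34.3 68.8 80.7]]
near [[-41.  -73.1  53.1]]
nearend [[ -41.1 -113.1   53.1]]
t 13.1 F_g [-0.08  0.09 -1.19] T_g [0.007 0.245 0.034] rot [169.69 -17.29  37.7 ]
far70 [[34.7 68.7 81.2]]
near [[-40.6 -73.2  53.6]]
nearend [[ -40.6 -113.2   53.6]]
```

View pics/t10.png

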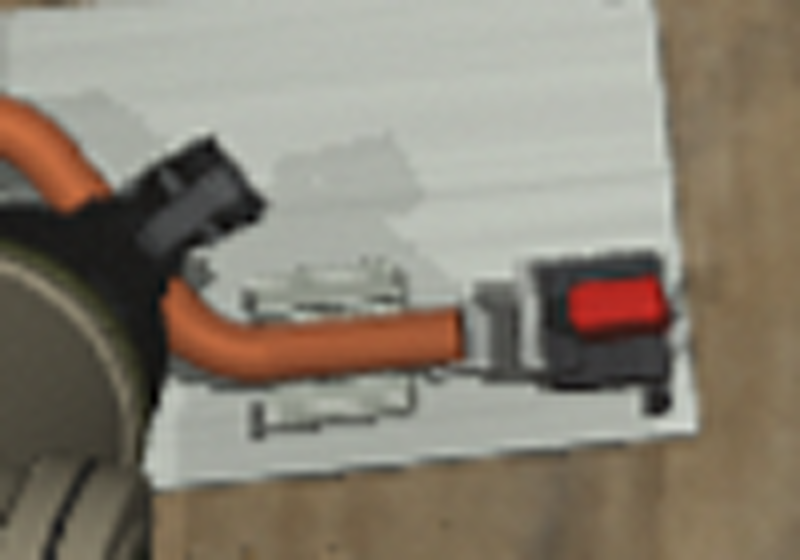

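View pics/s10.png

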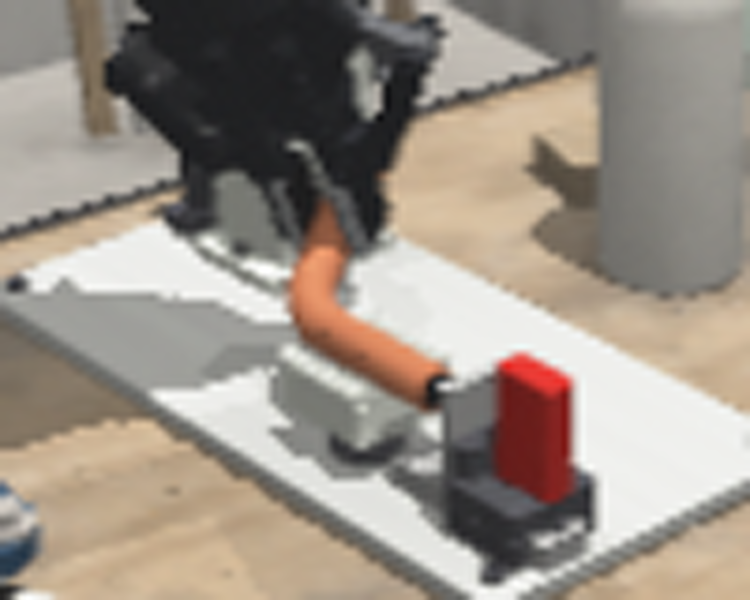

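```bash
python3 -m creep '{"translation":[[-0.5,-0.28,0.36],[-0.25,-0.14,0.46],[0,0,0]],"rotation":[[-0.0075,0.013,0],[-0.0075,0.013,0],[0,0,0]],"claw":[10,10,10]}'
python3 - <<'E'
from st import *
rep()
E
```

```text
time: 13.4
tool_pos: [593.3, -2.6, 59.1]
tcp_rot: [168.8, -18.8, 38.0]
ft_force: [-0.4, 0.4, -1.7]
finger_gap: 15.5
t 13.4 F_g [-0.35  0.46 -1.74] T_g [0.041 0.323 0.04 ] rot [168.76 -18.76  38.  ]
far70 [[33.1 68.9 80.6]]
near [[-41.4 -73.1  50.8]]
nearend [[ -41.4 -113.1   50.7]]
```

```bash
python3 -m creep '{"translation":[[-0.25,-0.14,0.4],[-0.25,-0.14,0.4],[0,0,0]],"rotation":[[-0.0075,0.013,0],[-0.0075,0.013,0],[0,0,0]],"claw":[10,10,10]}'
python3 -c "
from st import *
rep()"
python3 -m creep '{"translation":[[-0.26,-0.15,0.4],[-0.26,-0.15,0.4],[0,0,0]],"rotation":[[-0.0075,0.013,0],[-0.0075,0.013,0],[0,0,0]],"claw":[10,10,10]}'
python3 -c "
from st import *
rep()"
```

```text
time: 13.7
tool_pos: [593.1, -2.6, 58.2]
tcp_rot: [167.8, -20.2, 38.3]
ft_force: [0.2, 0.3, -1.7]
finger_gap: 15.1
t 13.7 F_g [ 0.28  0.26 -1.68] T_g [ 0.009  0.334 -0.019] rot [167.79 -20.22  38.32]
far70 [[32.2 68.8 80.7]]
near [[-41.3 -73.1  48.7]]
nearend [[ -41.4 -113.1   48.6]]
time: 14.0
tool_pos: [592.9, -2.6, 57.2]
tcp_rot: [166.8, -21.7, 38.7]
ft_force: [-0.4, -0.4, -1.0]
finger_gap: 15.0
t 14.0 F_g [-0.44 -0.31 -0.95] T_g [-0.022  0.344 -0.014] rot [166.8  -21.67  38.67]
far70 [[31.3 68.8 80.7]]
near [[-41.2 -73.1  46.5]]
nearend [[ -41.3 -113.1   46.5]]
```

```bash
python3 - <<'E'
from st import *
s=snapshot("scene");save(s,"s11",(290,170,340,210),15)
rep()
E
python3 -m creep '{"translation":[[-0.26,-0.15,0.4],[0,0,0]],"rotation":[[-0.0075,0.013,0],[0,0,0]],"claw":[10,10]}'
python3 -c "
from st import *
rep()"
```

```text
t 14.05 F_g [ 0.62 -0.04 -1.25] T_g [-0.005  0.295 -0.039] rot [166.8  -21.66  38.66]
far70 [[31.5 68.7 81. ]]
near [[-41.  -73.2  46.8]]
nearend [[ -41.1 -113.2   46.7]]
time: 14.25
tool_pos: [593.2, -2.7, 57.0]
tcp_rot: [166.3, -22.4, 38.9]
ft_force: [-0.2, -0.9, -1.5]
finger_gap: 15.5
t 14.25 F_g [-0.34 -0.86 -1.51] T_g [0.009 0.334 0.057] rot [166.29 -22.41  38.87]
far70 [[31.1 68.8 80.9]]
near [[-40.8 -73.1  45.7]]
nearend [[ -40.9 -113.1   45.6]]
```

View pics/s11.png

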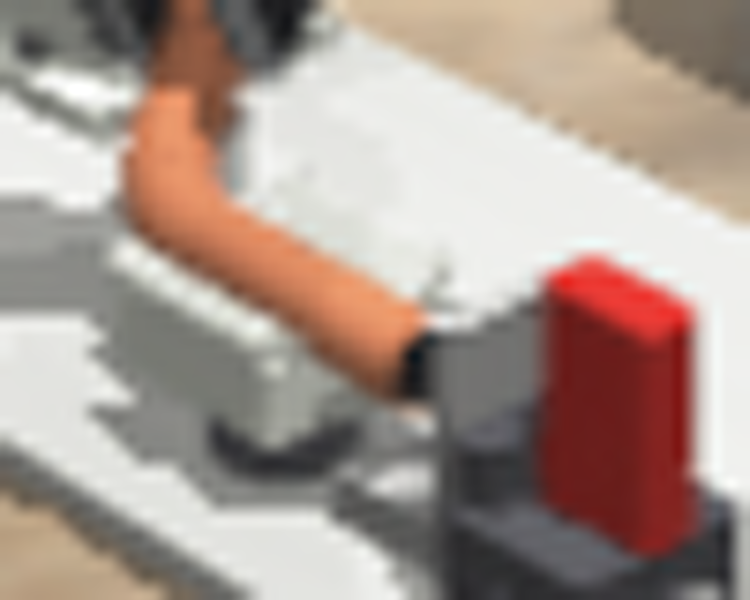

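```bash
python3 -m creep '{"translation":[[-0.3,-0.16,0.38],[-0.3,-0.16,0.38],[0,0,0]],"rotation":[[-0.0075,0.013,0],[-0.0075,0.013,0],[0,0,0]],"claw":[10,10,10]}'
python3 -c "
from st import *
rep()"
python3 -m creep '{"translation":[[-0.28,-0.16,0.38],[0,0,0]],"rotation":[[-0.0075,0.013,0],[0,0,0]],"claw":[10,10]}'
python3 -c "
from st import *
rep()"
```

```text
time: 14.55
tool_pos: [593.5, -2.8, 56.7]
tcp_rot: [165.2, -23.9, 39.3]
ft_force: [-0.3, 0.5, 0.5]
finger_gap: 15.2
t 14.55 F_g [-0.23  0.58  0.52] T_g [0.024 0.141 0.071] rot [165.2  -23.92  39.29]
far70 [[30.7 68.7 81.7]]
near [[-40.2 -73.2  44.1]]
nearend [[ -40.2 -113.2   44.1]]
time: 14.75
tool_pos: [593.8, -2.8, 56.7]
tcp_rot: [164.7, -24.7, 39.5]
ft_force: [2.0, 2.0, 3.0]
finger_gap: 15.4
t 14.75 F_g [2.19 1.81 2.99] T_g [-0.039 -0.049  0.114] rot [164.65 -24.67  39.51]
far70 [[30.6 68.6 82.1]]
near [[-39.7 -73.3  43.5]]
nearend [[ -39.7 -113.3   43.5]]
```

Run:
```python
from st import *
s=snapshot("top");save(s,"t12",(220,140,320,210),8)
np.save("pics/t12.npy",s,allow_pickle=True)
s=snapshot("scene");save(s,"s12",(290,170,340,210),15)
rep()
```

```text
t 14.85 F_g [1.76 2.1  3.21] T_g [ 0.045 -0.053  0.154] rot [164.68 -24.62  39.5 ]
far70 [[30.6 68.6 82.1]]
near [[-39.7 -73.4  43.6]]
nearend [[ -39.7 -113.4   43.6]]
```

View pics/t12.png

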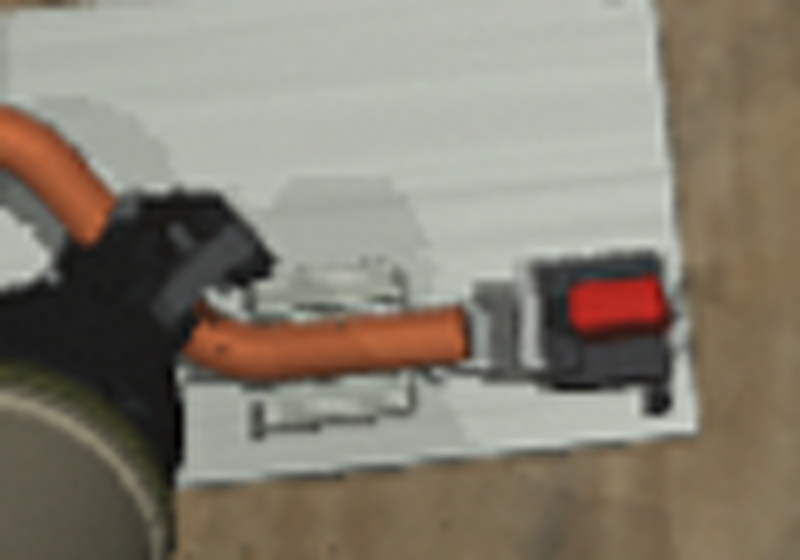

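View pics/s12.png

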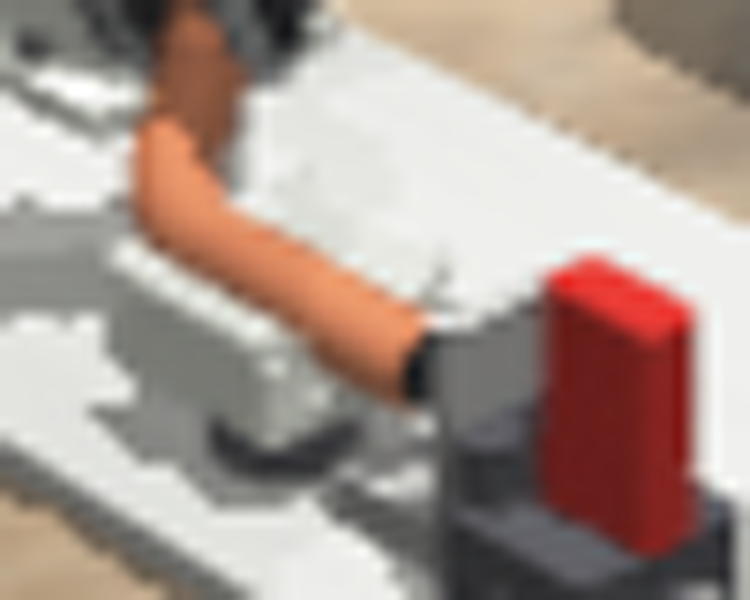

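```bash
python3 -m creep '{"translation":[[-0.06,-0.03,0.38],[0,0,0]],"rotation":[[0.0047,-0.0082,0],[0,0,0]],"claw":[10,10]}'
python3 -c "
from st import *
rep()"
python3 -m creep '{"translation":[[-0.06,-0.03,0.38],[0,0,0]],"rotation":[[0.0047,-0.0082,0],[0,0,0]],"claw":[10,10]}'
python3 -c "
from st import *
rep()"
```

```text
time: 15.05
tool_pos: [593.9, -2.8, 56.3]
tcp_rot: [165.0, -24.1, 39.4]
ft_force: [0.1, 1.4, 6.2]
finger_gap: 15.2
t 15.05 F_g [0.21 1.42 6.19] T_g [ 0.153 -0.197  0.124] rot [165.04 -24.13  39.36]
far70 [[31.  68.6 81.3]]
near [[-39.6 -73.3  43.5]]
nearend [[ -39.7 -113.3   43.5]]
time: 15.25
tool_pos: [594.2, -2.9, 56.1]
tcp_rot: [165.3, -23.7, 39.2]
ft_force: [-1.0, 0.9, 8.9]
finger_gap: 15.1
t 15.25 F_g [-0.87  0.99  8.95] T_g [ 0.124 -0.023  0.04 ] rot [165.35 -23.69  39.23]
far70 [[31.5 68.5 80.9]]
near [[-39.5 -73.4  43.7]]
nearend [[ -39.5 -113.4   43.7]]
```

```bash
python3 -m creep '{"translation":[[0.25,0.14,-0.65],[0,0,0]],"rotation":[[0,0,0],[0,0,0]],"claw":[10,10]}'
python3 - <<'E'
from st import *
rep()
s=snapshot("wrist");save(s,"w13")
s=snapshot("scene");save(s,"s13",(260,120,360,220),6)
E
```

```text
time: 15.45
tool_pos: [593.7, -2.9, 56.2]
tcp_rot: [165.4, -23.7, 39.2]
ft_force: [2.2, 1.1, 3.6]
finger_gap: 15.1
t 15.45 F_g [2.27 0.84 3.58] T_g [ 0.009 -0.329  0.111] rot [165.36 -23.67  39.23]
far70 [[31.  68.6 80.9]]
near [[-40.  -73.4  43.8]]
nearend [[ -40.1 -113.4   43.8]]
```

View pics/w13.png

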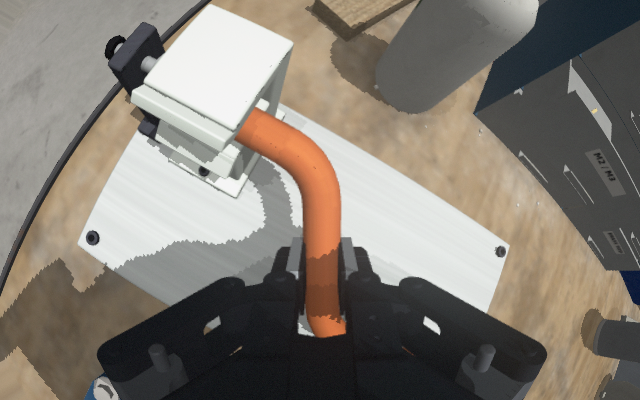

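View pics/s13.png

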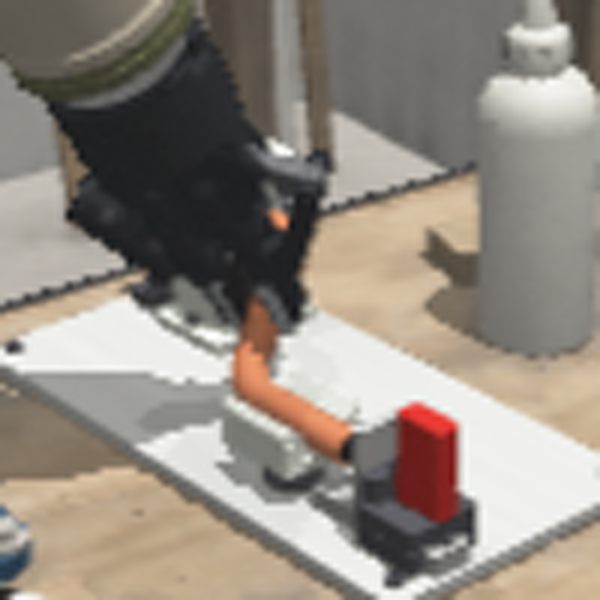

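```bash
python3 -m creep '{"translation":[[0.6,0.34,0.3],[0,0,0]],"rotation":[[0,0,0],[0,0,0]],"claw":[10,10]}'
python3 -c "
from st import *
rep()"
python3 -m creep '{"translation":[[0.6,0.34,0.3],[0,0,0]],"rotation":[[0,0,0],[0,0,0]],"claw":[10,10]}'
python3 -c "
from st import *
rep()"
```

```text
time: 15.75
tool_pos: [594.0, -2.9, 56.0]
tcp_rot: [165.4, -23.6, 39.2]
ft_force: [-2.7, 0.5, 8.1]
finger_gap: 15.4
t 15.75 F_g [-2.59  0.74  8.11] T_g [-0.069  0.166  0.067] rot [165.4  -23.63  39.21]
far70 [[31.3 68.5 80.8]]
near [[-39.8 -73.4  43.7]]
nearend [[ -39.8 -113.4   43.7]]
time: 15.95
tool_pos: [594.5, -2.9, 56.0]
tcp_rot: [165.4, -23.6, 39.2]
ft_force: [-6.2, -0.9, 9.5]
finger_gap: 15.5
t 15.95 F_g [-6.28 -0.2   9.49] T_g [-0.096  0.51  -0.072] rot [165.43 -23.61  39.19]
far70 [[31.8 68.5 80.7]]
near [[-39.3 -73.4  43.7]]
nearend [[ -39.3 -113.4   43.6]]
```

```bash
python3 -m creep '{"translation":[[-0.5,-0.4,-0.9],[-0.6,-0.34,-0.3],[0,0,0]],"rotation":[[0,0,0],[0,0,0],[0,0,0]],"claw":[10,10,10]}'
python3 -c "
from st import *
rep()"
python3 -m creep '{"translation":[[-0.6,-0.34,-0.3],[0,0,0]],"rotation":[[0,0,0],[0,0,0]],"claw":[10,10]}'
python3 -c "
from st import *
rep()"
python3 -m creep '{"translation":[[-0.6,-0.34,-0.3],[0,0,0]],"rotation":[[0,0,0],[0,0,0]],"claw":[10,10]}'
python3 -c "
from st import *
rep()"
```

```text
time: 16.25
tool_pos: [592.8, -2.7, 56.1]
tcp_rot: [165.4, -23.6, 39.2]
ft_force: [-0.1, -0.4, 2.8]
finger_gap: 15.3
t 16.25 F_g [-0.18 -0.42  2.76] T_g [-0.216 -0.015  0.032] rot [165.42 -23.63  39.2 ]
far70 [[30.2 68.8 80.9]]
near [[-40.9 -73.1  43.8]]
nearend [[ -41.  -113.1   43.8]]
time: 16.45
tool_pos: [592.1, -2.8, 56.1]
tcp_rot: [165.4, -23.6, 39.2]
ft_force: [1.0, -0.2, 2.7]
finger_gap: 15.2
t 16.45 F_g [ 0.99 -0.33  2.68] T_g [-0.136 -0.032  0.069] rot [165.42 -23.63  39.2 ]
far70 [[29.5 68.8 80.9]]
near [[-41.6 -73.1  43.8]]
nearend [[ -41.6 -113.1   43.8]]
time: 16.65
tool_pos: [591.6, -2.8, 56.3]
tcp_rot: [165.4, -23.7, 39.2]
ft_force: [1.6, 0.7, 0.8]
finger_gap: 15.4
t 16.65 F_g [1.68 0.48 0.82] T_g [-0.039 -0.215  0.196] rot [165.4  -23.66  39.21]
far70 [[28.9 68.9 81.1]]
near [[-42.1 -73.   44. ]]
nearend [[ -42.1 -113.    43.9]]
```

```bash
python3 -m creep '{"translation":[[0.6,0.34,0.3],[0,0,0],[0,0,0],[0,0,0],[0,0,0],[0,0,0],[0,0,0],[0,0,0],[0,0,0]],"rotation":[[0,0,0],[0,0,0],[0,0,0],[0,0,0],[0,0,0],[0,0,0],[0,0,0],[0,0,0],[0,0,0]],"claw":[15,15,17,19,21,23,26,30,34]}' 20
python3 - <<'E'
from st import *
rep()
s=snapshot("wrist");save(s,"w14")
s=snapshot("scene");save(s,"s14",(260,120,360,220),6)
E
```

```text
time: 17.55
tool_pos: [592.3, -2.8, 56.4]
tcp_rot: [165.4, -23.7, 39.2]
ft_force: [0.4, 0.1, -1.4]
finger_gap: 34.0
t 17.55 F_g [ 0.41  0.1  -1.45] T_g [-0.016  0.257 -0.02 ] rot [165.4  -23.65  39.21]
far70 [[29.7 68.8 81.1]]
near [[-41.4 -73.1  44. ]]
nearend [[ -41.4 -113.1   44. ]]
```

View pics/w14.png

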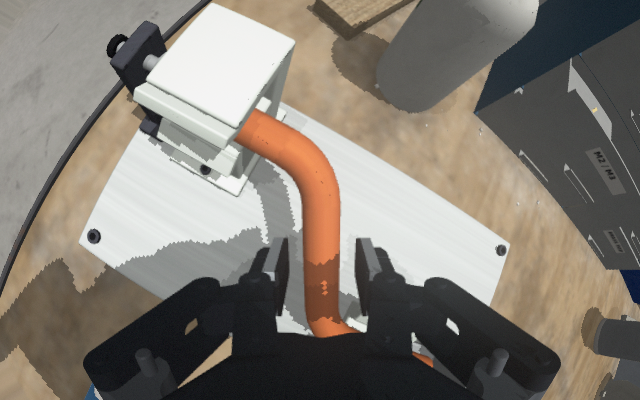

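View pics/s14.png

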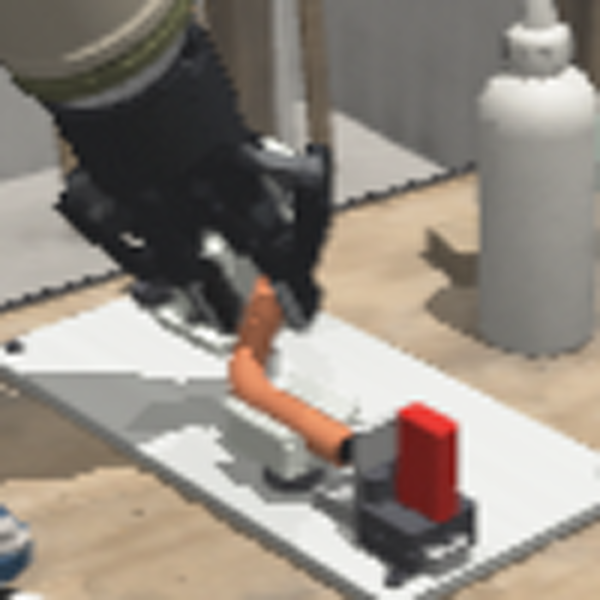

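```bash
python3 -m creep '{"translation":[[0,0,-4],[0,0,-10],[0,0,-20],[0,0,-30],[0,0,-20],[0,0,0],[0,0,0],[0,0,0],[0,0,0]],"rotation":[[0,0,0],[0,0,0],[0,0,0],[0,0,0],[0,0,0],[0.068,-0.119,0],[0.068,-0.119,0],[0.068,-0.119,0],[0,0,0]],"claw":[40,40,40,40,40,40,40,40,40]}'
python3 - <<'E'
from st import *
rep()
s=snapshot("wrist");save(s,"w15");np.save("pics/w15.npy",s,allow_pickle=True)
s=snapshot("top");save(s,"t15",(220,140,320,210),8);np.save("pics/t15.npy",s,allow_pickle=True)
s=snapshot("scene");save(s,"s15",(260,120,360,220),6);np.save("pics/s15.npy",s,allow_pickle=True)
E
```

```text
time: 18.55
tool_pos: [555.0, -6.9, 129.4]
tcp_rot: [178.1, -3.1, 36.2]
ft_force: [-0.0, 0.7, -1.1]
finger_gap: 40.0
t 18.55 F_g [ 0.06  0.69 -1.06] T_g [0.001 0.018 0.001] rot [178.13  -3.14  36.2 ]
far70 [[ -0.6  68.8 138.9]]
near [[-80.6 -73.2 133.9]]
nearend [[ -80.6 -113.2  134. ]]
```

View pics/w15.png

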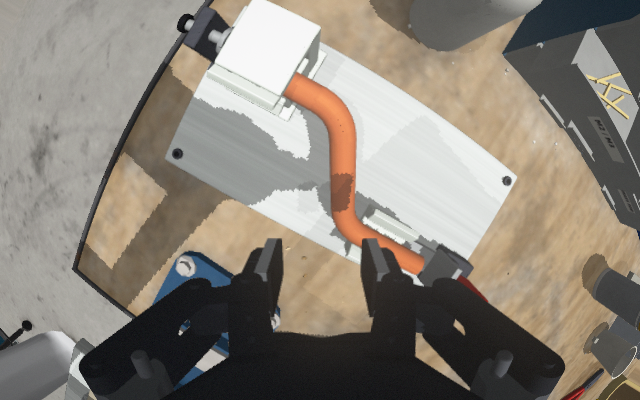

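View pics/s15.png

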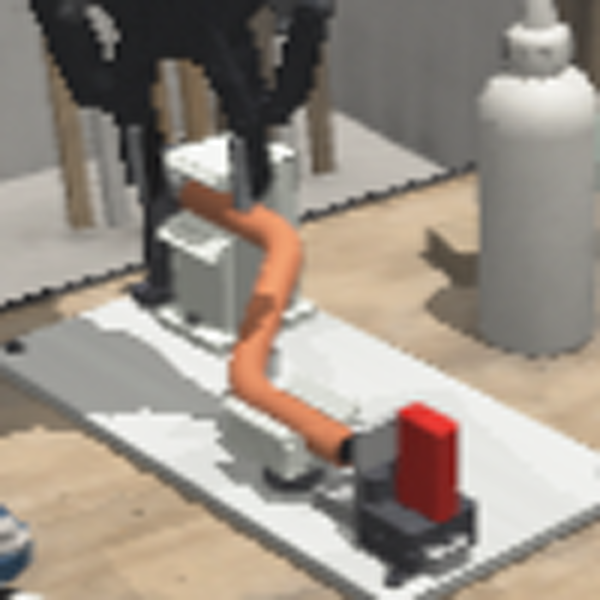

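```bash
python3 -m creep '{"translation":[[0,0,-3],[0,0,0],[0,0,0],[0,0,0],[0,0,0],[0,0,0],[0,0,0],[0,0,0],[0,0,0],[0,0,0]],"rotation":[[0.032,-0.055,0],[0,0,-0.14],[0,0,-0.14],[0,0,-0.14],[0,0,-0.14],[0,0,-0.14],[0,0,-0.14],[0,0,-0.14],[0,0,-0.067],[0,0,0]],"claw":[40,40,40,40,40,40,40,40,40,40]}'
python3 -m creep '{"translation":[[-15,0,0],[-30,0,0],[-35,0,0],[-30,0,0],[-25,1,0],[-11,0,0],[0,0,0]],"rotation":[[0,0,0],[0,0,0],[0,0,0],[0,0,0],[0,0,0],[0,0,0],[0,0,0]],"claw":[40,40,40,40,40,40,40]}'
python3 - <<'E'
from st import *
rep()
s=snapshot("wrist");save(s,"w16");np.save("pics/w16.npy",s,allow_pickle=True)
s=snapshot("scene");save(s,"s16",(260,120,360,220),6);np.save("pics/s16.npy",s,allow_pickle=True)
E
```

```text
time: 19.7
tool_pos: [552.8, -7.1, 134.8]
tcp_rot: [179.4, 0.1, 96.1]
ft_force: [-0.7, -1.4, -0.5]
finger_gap: 40.2
time: 20.4
tool_pos: [569.7, -153.8, 134.2]
tcp_rot: [179.6, 0.1, 95.9]
ft_force: [-0.1, 0.2, 0.2]
finger_gap: 40.1
t 20.4 F_g [-0.05  0.16  0.16] T_g [-0.017  0.072 -0.016] rot [1.7959e+02 8.0000e-02 9.5910e+01]
far70 [[-92.1 -85.  140.7]]
near [[  -9.8 -225.7  141.5]]
nearend [[  24.7 -245.8  141.8]]
```

View pics/w16.png

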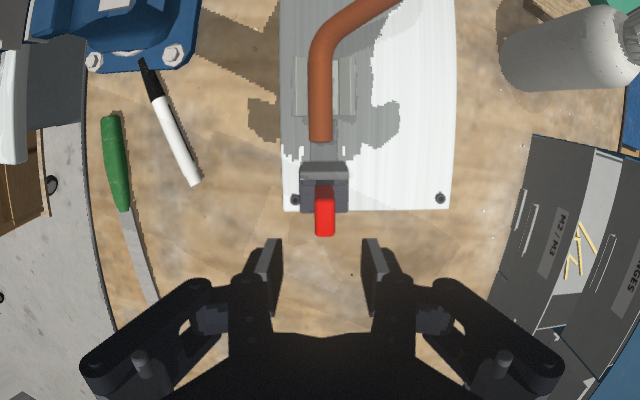

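View pics/s16.png

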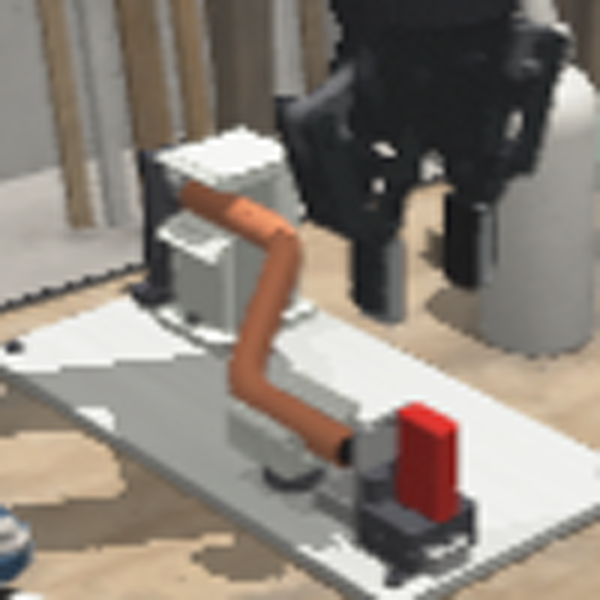

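Run:
```python
from st import *
s=np.load("pics/w16.npy",allow_pickle=True).item()
h=cv2.cvtColor(s["frame"],cv2.COLOR_RGB2HSV)
for lo in (150,215):
    red=cv2.inRange(h,(0,150,lo),(4,255,255))|cv2.inRange(h,(174,150,lo),(180,255,255))
    n,l,st,c=cv2.connectedComponentsWithStats(red);i=np.argmax(st[1:,4])+1
    ys,xs=np.nonzero(l==i);P=onz(s,np.c_[xs,ys],82,True)[:,:2];print(lo,st[i],cv2.minAreaRect(P.astype(np.float32)),P.mean(0))
save(s,"w16z",(280,140,370,250),5.4)
```

```text
150 [315 199  20  38 719] ((572.098388671875, -151.82078552246094), (12.953512191772461, 26.44102668762207), 5.767754554748535) [ 571.96202681 -151.56417073]
215 [317 202  16  34 486] ((572.0991821289062, -152.48484802246094), (10.00965404510498, 23.636381149291992), 5.7574334144592285) [ 572.09886578 -152.09912143]
```

View pics/w16z.png

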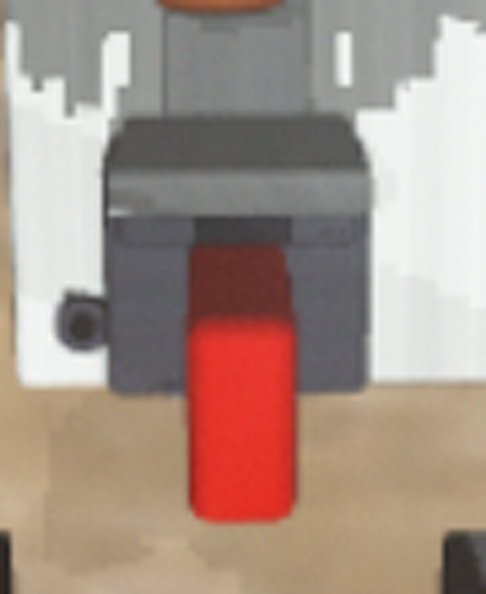

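```bash
python3 -m creep '{"translation":[[1.5,2.5,10],[0,0,20],[0,0,20],[0,0,15],[0,0,8],[0,0,4],[0,0,0],[0,0,0]],"rotation":[[0,0,0],[0,0,0],[0,0,0],[0,0,0],[0,0,0],[0,0,0],[0,0,0],[0,0,0]],"claw":[40,40,40,40,40,40,40,40]}' 40
python3 - <<'E'
from st import *
rep()
s=snapshot("wrist");save(s,"w17")
E
python3 -m creep '{"translation":[[0,0,0],[0,0,0],[0,0,0],[0,0,0],[0,0,0],[0,0,0],[0,0,0]],"rotation":[[0,0,0],[0,0,0],[0,0,0],[0,0,0],[0,0,0],[0,0,0],[0,0,0]],"claw":[30,22,16,10,8,8,8]}' 40
python3 -c "
from st import *
rep()"
```

```text
time: 21.3
tool_pos: [573.5, -150.5, 57.9]
tcp_rot: [179.6, 0.1, 96.1]
ft_force: [0.4, 0.2, 0.1]
finger_gap: 39.8
t 21.3 F_g [0.41 0.12 0.1 ] T_g [-0.024  0.01   0.042] rot [1.7956e+02 8.0000e-02 9.6110e+01]
far70 [[-88.2 -82.3  64.4]]
near [[  -5.5 -222.7   65.2]]
nearend [[  29.1 -242.7   65.5]]
time: 22.05
tool_pos: [571.9, -150.7, 57.5]
tcp_rot: [179.7, 0.1, 96.1]
ft_force: [-7.4, -0.6, 7.7]
finger_gap: 13.1
t 22.05 F_g [-7.4   0.17  7.75] T_g [-1.000e-03  1.339e+00  1.110e-01] rot [1.7975e+02 6.0000e-02 9.6110e+01]
far70 [[-89.8 -82.3  64.2]]
near [[  -7.1 -222.7   64.7]]
nearend [[  27.5 -242.7   64.9]]
```

View pics/w17.png

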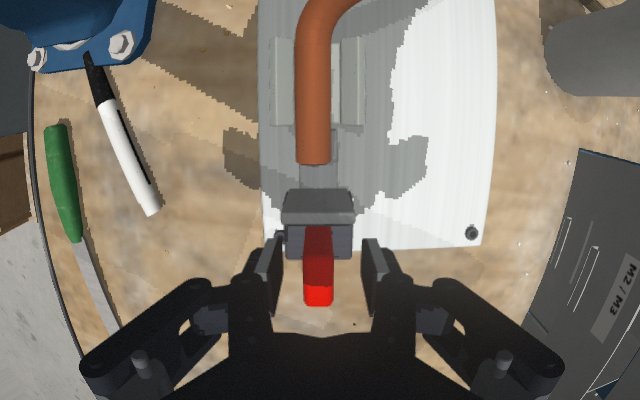

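```bash
python3 -m creep '{"translation":[[0,-1.2,-0.7],[0,0,0]],"rotation":[[0,0,0],[0,0,0]],"claw":[8,8]}'
python3 -c "
from st import *
rep()"
```

```text
time: 22.25
tool_pos: [571.7, -150.6, 57.5]
tcp_rot: [179.6, 0.1, 96.1]
ft_force: [2.2, -0.9, -2.3]
finger_gap: 13.2
t 22.25 F_g [ 2.12 -1.16 -2.3 ] T_g [-0.275 -0.083  0.136] rot [1.796e+02 7.000e-02 9.610e+01]
far70 [[-90.  -82.2  64.1]]
near [[  -7.3 -222.6   64.8]]
nearend [[  27.3 -242.6   65.1]]
```

```bash
python3 -m creep '{"translation":[[1,0.1,0.1],[1.6,0,0],[1.6,0,0],[1.6,0,0],[1.6,0,0],[1.6,0,0],[1.6,0,0],[1.6,0,0],[1.6,0,0],[0,0,0]],"rotation":[[0,0,0],[0,0,0],[0,0,0],[0,0,0],[0,0,0],[0,0,0],[0,0,0],[0,0,0],[0,0,0],[0,0,0]],"claw":[8,8,8,8,8,8,8,8,8,8]}'
python3 - <<'E'
from st import *
rep()
s=snapshot("wrist");save(s,"w18")
E
python3 -m creep '{"translation":[[1,0,0],[1,0,0],[1,0,0],[1,0,0],[0,0,0]],"rotation":[[0,0,0],[0,0,0],[0,0,0],[0,0,0],[0,0,0]],"claw":[8,8,8,8,8]}'
python3 -c "
from st import *
rep()"
```

```text
time: 23.25
tool_pos: [570.2, -136.4, 57.6]
tcp_rot: [179.6, 0.0, 96.1]
ft_force: [-0.3, 0.4, -0.8]
finger_gap: 13.0
t 23.25 F_g [-0.29  0.41 -0.85] T_g [-0.043  0.024  0.13 ] rot [1.7964e+02 3.0000e-02 9.6120e+01]
far70 [[-90.  -67.9  64.2]]
near [[  -7.2 -208.3   64.8]]
nearend [[  27.4 -228.3   65. ]]
time: 23.8
tool_pos: [569.8, -132.6, 57.5]
tcp_rot: [179.6, 0.0, 96.1]
ft_force: [0.3, -1.3, -1.9]
finger_gap: 13.3
t 23.8 F_g [ 0.13 -1.32 -1.87] T_g [-0.181  0.107  0.138] rot [1.7964e+02 4.0000e-02 9.6110e+01]
far70 [[-90.  -64.1  64.2]]
near [[  -7.2 -204.5   64.8]]
nearend [[  27.4 -224.5   65. ]]
```

View pics/w18.png

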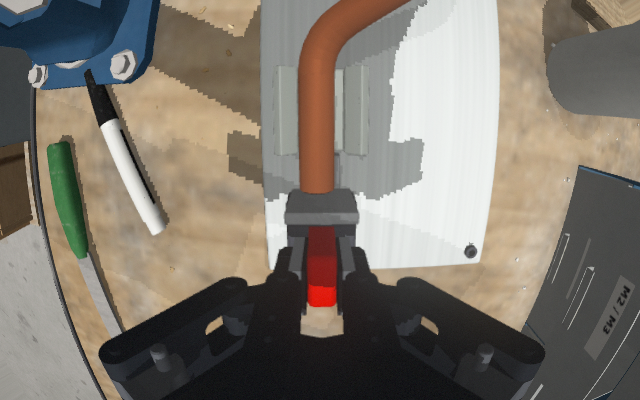

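```bash
for i in 1; do python3 -m creep '{"translation":[[0.8,0,0],[0.8,0,0],[0.8,0,0],[0.8,0,0],[0.8,0,0]],"rotation":[[0,0,0],[0,0,0],[0,0,0],[0,0,0],[0,0,0]],"claw":[8,8,8,8,8]}'; done
python3 -c "
from st import *
rep()"
python3 -m creep '{"translation":[[0.8,0,0],[0.8,0,0],[0.8,0,0],[0.8,0,0]],"rotation":[[0,0,0],[0,0,0],[0,0,0],[0,0,0]],"claw":[8,8,8,8]}'
python3 - <<'E'
from st import *
rep()
s=snapshot("wrist");save(s,"w19")
s=snapshot("scene");save(s,"s19",(250,120,350,220),6);np.save("pics/s19.npy",s,allow_pickle=True)
E
```

```text
time: 24.3
tool_pos: [569.4, -128.8, 57.6]
tcp_rot: [179.6, 0.1, 96.1]
ft_force: [-0.2, -2.2, -0.9]
finger_gap: 13.0
t 24.3 F_g [-0.46 -2.15 -0.88] T_g [-0.389  0.23   0.136] rot [1.7963e+02 6.0000e-02 9.6100e+01]
far70 [[-90.  -60.2  64.2]]
near [[  -7.2 -200.6   64.8]]
nearend [[  27.4 -220.7   65.1]]
time: 24.7
tool_pos: [569.0, -125.5, 57.6]
tcp_rot: [179.6, 0.1, 96.1]
ft_force: [-0.5, -2.4, -0.6]
finger_gap: 13.4
t 24.7 F_g [-0.78 -2.29 -0.61] T_g [-0.449  0.292  0.173] rot [1.7964e+02 5.0000e-02 9.6110e+01]
far70 [[-90.  -57.   64.2]]
near [[  -7.2 -197.4   64.8]]
nearend [[  27.4 -217.4   65.1]]
```

View pics/w19.png

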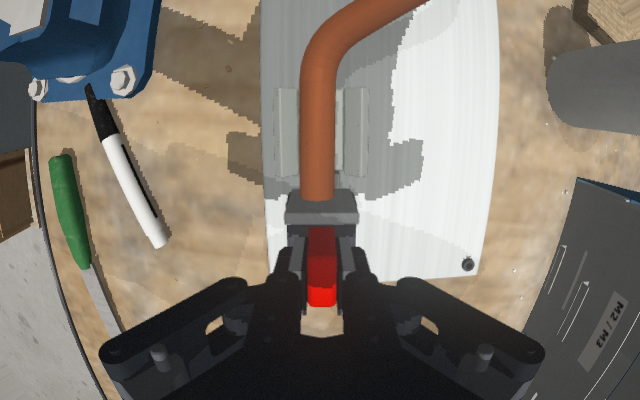

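View pics/s19.png

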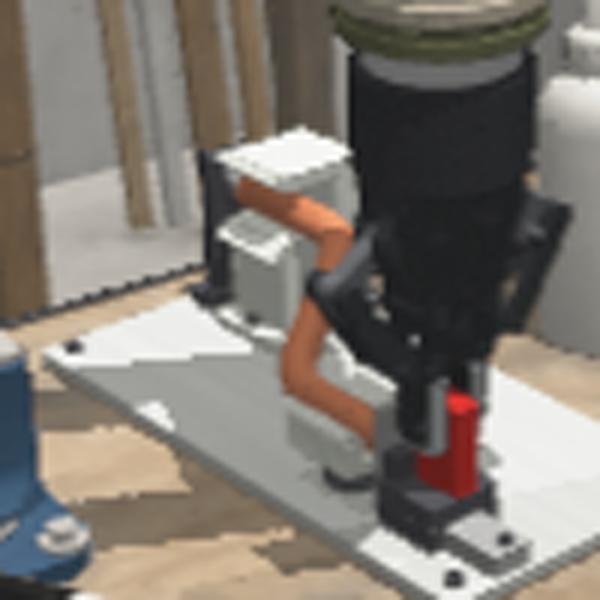

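```bash
python3 -m creep '{"translation":[[0.6,0,0],[0.6,0,0],[0.6,0,0],[0.6,0,0]],"rotation":[[0,0,0],[0,0,0],[0,0,0],[0,0,0]],"claw":[8,8,8,8]}' |grep -E "force|tool"
python3 -c "
from st import *
rep()" | head -1
python3 -m creep '{"translation":[[0.6,0,0],[0.6,0,0],[0.6,0,0],[0.6,0,0]],"rotation":[[0,0,0],[0,0,0],[0,0,0],[0,0,0]],"claw":[8,8,8,8]}' |grep -E "force|tool"
python3 -c "
from st import *
rep()" | head -1
```

```text
tool_pos: [568.8, -123.2, 57.6]
ft_force: [-0.9, -2.4, 0.1]
t 25.2 F_g [-1.19 -2.25  0.07] T_g [-0.449  0.361  0.129] rot [1.7963e+02 5.0000e-02 9.6110e+01]
tool_pos: [568.6, -121.3, 57.6]
ft_force: [-0.4, -7.3, -2.1]
t 25.6 F_g [-1.2  -7.25 -2.12] T_g [-1.114  0.42   0.113] rot [1.7963e+02 1.0000e-01 9.6100e+01]
```

```bash
python3 -m creep '{"translation":[[0.3,0,0],[0,0,0]],"rotation":[[0,0,0],[0,0,0]],"claw":[8,8]}' |grep -E "force|tool"
python3 - <<'E'
from st import *
rep()
s=snapshot("wrist");save(s,"w20");np.save("pics/w20.npy",s,allow_pickle=True)
s=snapshot("top");save(s,"t20",(160,110,320,220),5)
s=snapshot("scene");save(s,"s20",(270,130,330,180),12);np.save("pics/s20.npy",s,allow_pickle=True)
rep()
E
```

```text
tool_pos: [568.6, -121.3, 57.6]
ft_force: [-0.3, -7.1, -1.9]
t 25.8 F_g [-1.1  -7.04 -1.89] T_g [-0.973  0.394  0.12 ] rot [1.7962e+02 1.2000e-01 9.6100e+01]
far70 [[-90.  -52.6  64.1]]
near [[  -7.2 -193.1   64.9]]
nearend [[  27.4 -213.1   65.2]]
t 25.95 F_g [-0.75 -6.14 -1.78] T_g [-1.02   0.434  0.152] rot [1.7963e+02 1.1000e-01 9.6090e+01]
far70 [[-90.  -52.6  64.1]]
near [[  -7.3 -193.1   64.9]]
nearend [[  27.3 -213.1   65.1]]
```

View pics/t20.png

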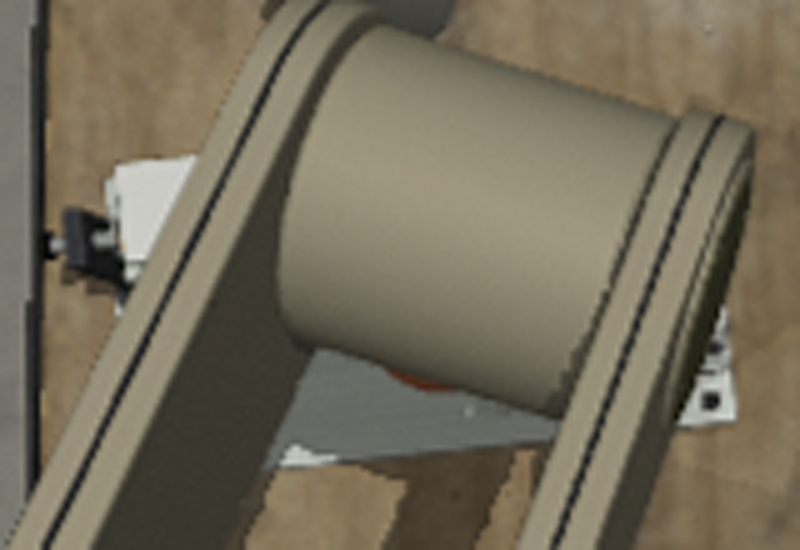

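View pics/s20.png

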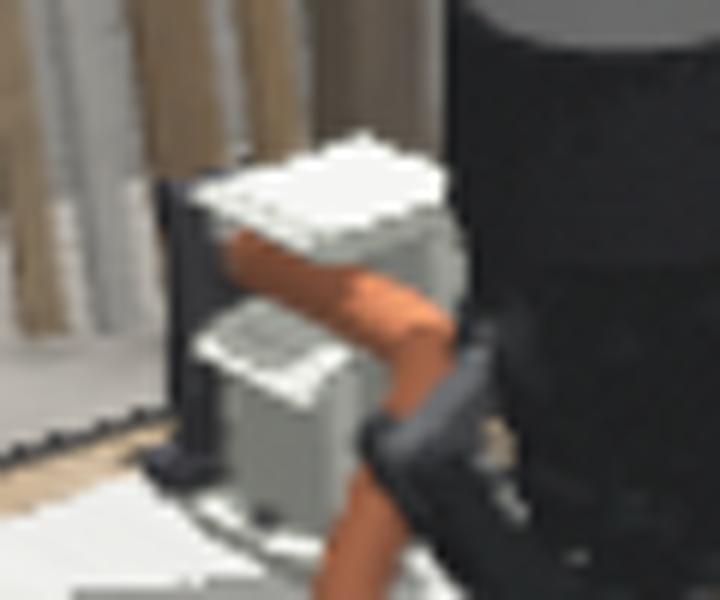

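View pics/w20.png

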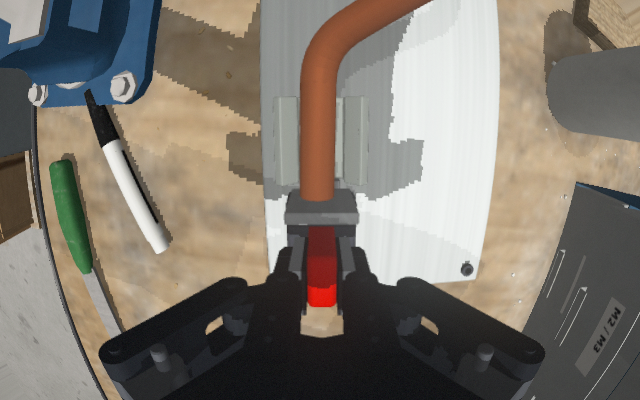

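```bash
python3 -m creep '{"translation":[[0.4,0,0],[0.4,0,0]],"rotation":[[0,0,0],[0,0,0]],"claw":[8,8]}' |grep -E "force|tool"
python3 -c "
from st import *
rep()" | head -1
python3 -m creep '{"translation":[[0,0,0],[0,0,0]],"rotation":[[0,0,0],[0,0,0]],"claw":[8,8]}' |grep -E "force|tool"
python3 -c "
from st import *
rep()" | head -1
```

```text
tool_pos: [568.5, -121.2, 57.6]
ft_force: [-1.0, -11.4, -3.3]
t 26.15 F_g [ -2.22 -11.26  -3.34] T_g [-1.727  0.411  0.085] rot [179.62   0.18  96.09]
tool_pos: [568.5, -121.2, 57.6]
ft_force: [0.2, -9.5, -2.8]
t 26.35 F_g [-0.87 -9.49 -2.77] T_g [-1.463  0.443  0.125] rot [179.62   0.18  96.08]
```

```bash
python3 -m creep '{"translation":[[-0.3,0,0],[0,0,0],[0,0,0],[0,0,0],[0,0,0],[0,0,0],[0,0,0]],"rotation":[[0,0,0],[0,0,0],[0,0,0],[0,0,0],[0,0,0],[0,0,0],[0,0,0]],"claw":[8,14,16,20,26,34,40]}' 20
python3 -c "
from st import *
rep()" | head -1
python3 -m creep '{"translation":[[0,0,-4],[0,0,-10],[0,0,-20],[0,0,-30],[0,0,-30],[0,0,-30],[-30,0,-10],[-40,0,0],[-40,0,0],[0,0,0]],"rotation":[[0,0,0],[0,0,0],[0,0,0],[0,0,0],[0,0,0],[0,0,0],[0,0,0],[0,0,0],[0,0,0],[0,0,0]],"claw":[40,40,40,40,40,40,40,40,40,40]}'
python3 - <<'E'
from st import *
s=snapshot("wrist");save(s,"w21");np.save("pics/w21.npy",s,allow_pickle=True)
s=snapshot("top");save(s,"t21",(160,110,320,220),5);np.save("pics/t21.npy",s,allow_pickle=True)
s=snapshot("scene");save(s,"s21",(260,130,350,200),8);np.save("pics/s21.npy",s,allow_pickle=True)
E
```

```text
time: 27.05
tool_pos: [568.6, -119.8, 57.6]
tcp_rot: [179.6, 0.0, 96.1]
ft_force: [0.2, 0.5, 0.2]
finger_gap: 39.9
t 27.05 F_g [0.3  0.5  0.24] T_g [ 0.004  0.02  -0.039] rot [1.7962e+02 5.0000e-02 9.6120e+01]
time: 28.05
tool_pos: [579.3, -234.1, 192.9]
tcp_rot: [179.6, 0.2, 95.9]
ft_force: [-0.2, -0.4, -1.0]
finger_gap: 40.2
```

View pics/w21.png

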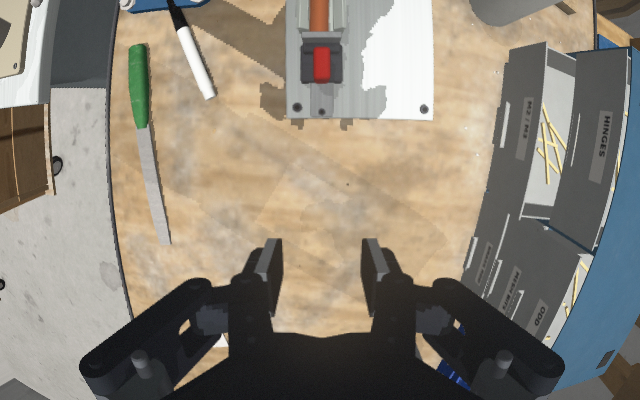

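View pics/s21.png

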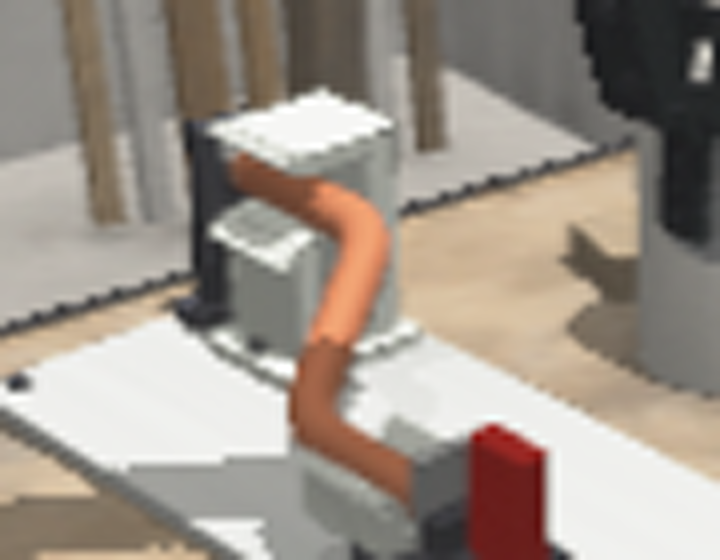

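View pics/t21.png

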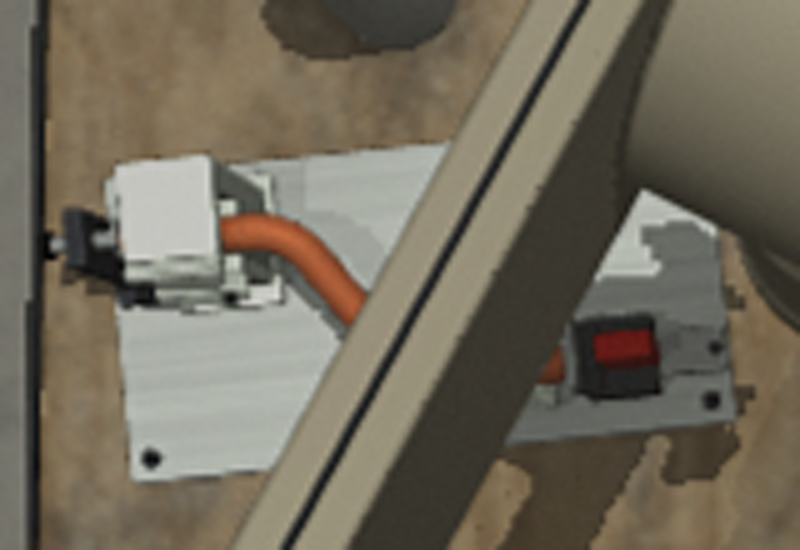

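Run:
```python
from st import *
s=np.load("pics/w21.npy",allow_pickle=True).item();save(s,"w21z",(270,0,380,120),5)
h=cv2.cvtColor(s["frame"],cv2.COLOR_RGB2HSV)
for n,f,lo in(("w21",True,150),):
    red=cv2.inRange(h,(0,150,lo),(4,255,255))|cv2.inRange(h,(174,150,lo),(180,255,255))
    red[150:]=0;ys,xs=np.nonzero(red);P=onz(s,np.c_[xs,ys],82,f)[:,:2];r=cv2.minAreaRect(P.astype(np.float32));c=np.array([*r[0],82]);print(r,((c-G)@RG))
```

```text
((569.2274169921875, -123.0699462890625), (11.234745025634766, 24.31884765625), 5.860395908355713) [ -38.56687987 -130.26668263   82.        ]
```

View pics/w21z.png

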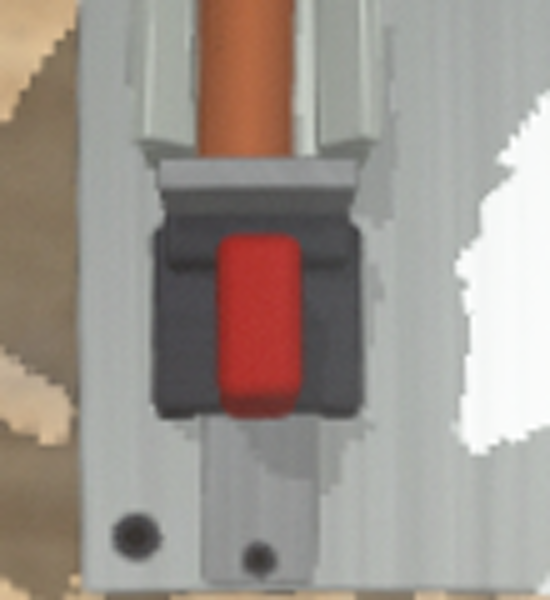

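```bash
python3 -c "
from bench import *
print(sense()['qd'].round(2)); print(hand_in())"
```

```text
[ 1.28 -0.48  0.82  0.02 -0.23  0.04]
the job is handed in; nothing more can be done
None
```

The tube is laid in both saddles and pressed against the stop screw. The end stop is against its near end, and I handed in after about 28 s.

- **Laying the tube:** I pushed one leg level under the far lip, then swung the other down in small steps until I felt the near saddle, at about 4 N. That put the laid leg's centre line about 4 mm above the near-notch point. Bringing the far leg down onto its floor briefly raised the load to about 10 N. Sliding the tube sideways about 3 mm at constant height showed it was on the notch floor, not the flare. I eased off to about 2 N and opened the fingers slowly; the tube did not visibly move.
- **End stop:** The push held at about 2.3 N while the stop slid the tube. It rose to about 7 N at 29 mm of travel. A further push to 11 N did not move it, so I took that as home.
- **Final pictures:** The far leg is under the lip with its end at the screw, and the near leg is in its notch. The stop plate is against the tube, and the gripper is well clear. The red grip measured about 29 mm from its start, which agrees with the arm's own reading.

Some checks were weaker or disagreed:
- The scene camera placed the gauge 6–8 mm away from where the top and wrist cameras put it. I used the top and wrist values.
- The tube sits slightly toward the robot side of its notch.
- The far saddle hides the actual contact at the screw in every view, so "home" rests on the force rise and on the 29 mm falling within the stated 26–40 mm.
- The joints were still moving at about 1 degree/s when I handed in.

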